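# Check a hand-indexed turbidity meter with its solid standards

### The arm

A 7-joint arm with a two-finger parallel gripper is mounted at the origin on the work surface. World frame = base frame: x ahead of the robot, y to its left, z up, the work surface at z = 0. Lengths are in m, angles in degrees, forces in N, time in s.
With the tool pointing down it reaches from about 0.425 to 0.825 m from the base axis. Payload 3.6 kg.
Tool frame: the origin (TCP) lies midway between the tips of the shut fingers; the grasp point (between the pads) lies 19 mm behind it (grip_depth is the z of the grasp point in the tool frame, in m); z points along the fingers, x is the direction in which the jaws open and shut, and the axes are right-handed (so a half turn about z gives the same grasp; the last joint's range is limited). The gripper opens to 85 mm and grips with 20 to 120 N. Pads are 22 mm wide; open, the fingers measure 114 mm over their backs; the gripper's body (76 mm by 85 mm) begins 54 mm behind the grasp point. The pads swing forward as they close: fully open they stand 13 mm farther back than shut.
Start: joints at [70.445, 35.231, -0.722, 81.555, 0.464, 63.22, -2.315], TCP at [0.201, -0.618, 0.231] pointing down, gripper open.
Joint ranges: [-178.69, 178.69], [-17.37, 117.87], [-77.05, 75.6], [15.02, 138.74], [-78.02, 258.01], [0.78, 113.62], [-162.83, 162.83]. Speed limits (degrees/s): [159.86, 159.86, 180, 180, 180, 180, 180].

### API

Orientations are given as [roll, pitch, yaw] about the fixed x, y, z axes, in that order (R = Rz(yaw) Ry(pitch) Rx(roll)).
In Python, from workcell import * gives the robot as it stands.
- The arm moves only by the tool play_rows, never from a script. Its argument "plan" is a list of rows, each an object of numbers: "rx", "ry", "rz": the turn, a rotation vector about the tool's x, y, z in rad; "dx", "dy", "dz": the shift along the tool's x, y, z in cm; "grip": the opening, from 0 (shut) to 1 (fully open). In form: [{"rx": .., "ry": .., "rz": .., "dx": .., "dy": .., "dz": .., "grip": ..}, ...]. A call has 1 to 5 rows; each row shifts and turns the commanded pose from where the row before left it, along the tool's axes as they then stand; what a row does not reach is not made up. A row lasts 1/12 s, in which the tool goes at most 41.7 mm and 7.16 degrees, less where a joint would pass 70% of its speed; a pose out of reach is approached as far as the arm can. A call is refused whole if a number of a shift passes 4.17 or a number of a turn 0.125, either way. A call with a gripper value outside its range is refused whole. The fingers move at their own pace and stop on an object; "force" is the grip in N (left out, the last holds). Time passes only in rows, so rows that do not move let the fingers close. It gives the time, the measured TCP pose, the force and the opening at its end, in the units of the state.
- state(): the state, without advancing time (a new reading comes with each control period).
- read_camera(name): name is "side" or "top"; returns a dict with "color" (420x560x3 uint8, red, green, blue), "mtx" (3x3 intrinsics, pixels), "dist_coeffs" ([k1, k2, p1, p2, k3] as OpenCV has them; the pictures are not rectified), "view" (4x4, takes a point from world to camera coordinates). Camera axes: x right, y down, z forward; pixel columns grow to the right and rows downward; lengths in m; the calibration is good to about 2 mm. A picture is of the moment at which its call begins. There is no depth.
- sign_off(): hands the job in, once; it reports no verdict.
Trained networks look in the newest picture that a camera, given by its name, has taken for a name from the list of things; names that differ only in an ending like _2 or _b are one class to them, and where a whole thing is asked for, a point or a joint stands for the part that bears it (a point fixed in the world has none). Each returns a list of dicts, best first, with "conf" (0 to 1); they miss things now and then, are a little off and sometimes report something else, mostly with a low value. They report only what shows in the picture. A call takes as long as a camera call. They do not tell look-alikes from the thing itself.
- trace(camera, thing): "region" (420x560 bool, what is visible of it) and "extent" ([left, top, right, bottom] in pixels, round what is visible of it).
- tip_of(camera, thing): "centre" ([row, column] in pixels: a listed point, or the origin of a listed thing).
The state is a dict: "time_s": time; "qpos": joint angles; "dq": joint speeds; "joint_torque": joint torques, N m; "position": TCP position; "orientation": TCP orientation; "contact_force": force on the tool from outside, world axes, zero at the start; "wrist_torque": the same for the moment, N m; "opening": finger opening in m.
Only numpy, scipy, OpenCV 4.12 (cv2) and the standard library are available. Lean on these libraries where they do the work, as an engineer would, in place of code of your own. Each camera call takes 0.05 s, during which the arm holds its last target. There are 200 camera calls.

### The job

Check the turbidity meter with the solid standards that stand on the blue-grey mat: load all of them upright into seats of the carousel, then read them one after the other, from the lowest (the flat-capped zero) up to the tallest. To read one, bring it squarely before the window of the reading head by turning the handwheel (two full turns move the carousel on by one seat), draw its sprung slide up to the broad 40 mm line, never past the 50 line, hold it there for two seconds and let it go back in. When all have been read, stand every one upright on the mat again, with the slide fully in, and leave the other things on the bench alone.

Things in the scene. Friction and masses are not known exactly. Their poses are not given: they have to be found in the camera images.
- port (a point): The reading place on the turbidity meter: the point where the axis of a standard stands when its seat is centred before the window of the reading head (92 mm from the carousel's axis). Its axes are the meter's: x away from the robot, y towards the reading head, z up, with the meter's yaw (within 0.15 rad of the world's). The head is a dark box 130 mm long (along x) by 75 mm deep, top 105 mm above the bench, its face 48 mm beyond this point in +y.
- axis (a point): Centre of the carousel at the height of the deck's top, 46 mm above the bench; axes as port. The deck is an aluminium disc of radius 132 mm with a hub 8 mm high and six seats on a circle of radius 92 mm, 60 degrees apart. Each seat is a flat place inside a dark collar 10 mm high (63 mm free inside, 71 mm outside); the 56 mm standards drop in with 3.5 mm of play all round and their underside then rests on the deck's top.
- carousel (a joint): Angle of the carousel (rad, counter-clockwise seen from above). It is driven only by the handwheel through a 12:1 self-holding gear: carousel = handwheel / 12. Cannot reasonably be pushed round by hand.
- handwheel (a joint): Angle of the handwheel (rad, counter-clockwise seen from above; upright axis). 12 full turns turn the carousel once round in the same sense, so two full turns move it on by one seat. Turns endlessly either way and stays where it is left; stiff: about 6 N at the handle.
- wheel_axis (a point): On the handwheel's upright axis, 100 mm above the bench; axes as port. The wheel is a black-rimmed disc of radius 55 mm, its top 69 to 73 mm above the bench.
- crank_grip (a point): Grip point on the upright revolving handle of the handwheel, 105 mm above the bench, 43 mm from the wheel's axis: a black plastic handle 23 mm in diameter that stands from 73 to 130 mm above the bench and spins freely on its pin, so the gripper need not turn as it goes round.
- slide (a joint): How far the sprung aperture slide of the reading head is drawn up (m): 0 is fully in, 0.040 has the broad 40 mm line of the steel blade just clear at the mouth plate on top of the head (thin lines at 10, 20, 30 and 50), 0.060 is the end stop. It takes about 4.5 N to start and 9.7 N at the line, and springs back down when let go.
- slide_grip (a point): Grip point on the upright finger tab of the slide, on top of the head: a grey tab 12 mm thick (along x of port; 14 mm at its top edge) and 34 mm wide (along y), when fully in from 111 to 147 mm above the bench with this point 131 mm above the bench. It is drawn straight up.
- mat_top (a point): Centre of the top of the blue-grey bench mat on which the standards belong: 230 by 230 mm, 3 mm thick, axes along its edges.
- seat0 (a point): Centre of one of the six seats of the carousel, on the deck's top, 46 mm above the bench; the other five follow at 60 degree steps round axis. It moves with the carousel: at carousel angle 0 it lies along +x of axis, so a seat is before the window when it lies along +y.
- std0_mid (a point): The zero standard, always present: flat cap, 50 mm high in all. A solid round block of clear acrylic between aluminium end caps, 56 mm in diameter up to 50 mm above its underside (steps above that are 44 mm wide or less and 6 mm high each), about 250 g; this point is on its axis, 36 mm above its underside; z is up its axis.
- std0: The same standard as std0_mid, its origin at the centre of the underside.
- std1_mid (a point): The second-lowest standard (may be absent): cap with one raised step, 56 mm high in all. A solid round block of clear acrylic between aluminium end caps, 56 mm in diameter up to 50 mm above its underside (steps above that are 44 mm wide or less and 6 mm high each), about 250 g; this point is on its axis, 36 mm above its underside; z is up its axis.
- std1: The same standard as std1_mid, its origin at the centre of the underside.
- std2_mid (a point): The third standard (may be absent): cap with two raised steps, 62 mm high in all. A solid round block of clear acrylic between aluminium end caps, 56 mm in diameter up to 50 mm above its underside (steps above that are 44 mm wide or less and 6 mm high each), about 250 g; this point is on its axis, 36 mm above its underside; z is up its axis.
- std2: The same standard as std2_mid, its origin at the centre of the underside.
- std3_mid (a point): The tallest standard (may be absent): cap with three raised steps, 68 mm high in all. A solid round block of clear acrylic between aluminium end caps, 56 mm in diameter up to 50 mm above its underside (steps above that are 44 mm wide or less and 6 mm high each), about 250 g; this point is on its axis, 36 mm above its underside; z is up its axis.
- std3: The same standard as std3_mid, its origin at the centre of the underside.
- pipette: Bystander: a white hand pipette, 240 mm long, lying on the bench; origin at its underside.
- beaker: Bystander: an empty glass beaker, 70 mm wide and 95 mm high; origin at its underside.
- tipbox: Bystander: a box of pipette tips with a blue lid, 124 by 89 mm, 96 mm high; origin at its underside.
Things that resemble listed ones, but are neither listed nor needed, are in the scene too. Leave any green or turquoise look-alike of the std0 alone.

How it is judged:
By the outcome, as a careful person would: the job done as asked, in the order asked, and still so for the second after the job is handed in, with the robot touching nothing.
Of std1, std2, std3 only 1 to 2 are there at a start; the rules pass over those that are not, and their reading is None.
At some moment in a run one of std0, std1, std2, std3 may be knocked a few centimetres aside while the robot is not near it.
It also fails if it takes over 210 s, if anything falls off the work surface, if the arm or the gripper's body presses on something with over 40 N, if the wrist force passes 120 N, or if a joint passes its speed limit or range.

## Working session

There is one attempt and no reset: what is moved stays moved. The work goes in short steps, Python scripts to look and compute and a tool call to move; the robot and the scene stay as the last step left them, time stands still between calls to the robot, and variables do not carry over. Pictures are saved under pics/ and viewed, about 12 in all and at most 16, crops included, and the job is handed in when it is done.

Besides the shell and the picture viewer there is one more tool, called after "Call:" as name(argument=value, ...), one argument or row to a line, values as JSON. play_rows: Moves the arm, as the interface text tells. Its arguments: {"type":"object","properties":{"plan":{"type":"array"},"force":{"type":"number"}},"required":["plan"]}

```bash
ls; mkdir -p pics; cat > h.py <<'E'
from workcell import *
import numpy as np, cv2
def shot(cam,name=None,crop=None,scale=1):
    d=read_camera(cam)
    if name:
        im=d['color'][:,:,::-1]
        if crop: im=im[crop[1]:crop[3],crop[0]:crop[2]]
        cv2.imwrite(f'pics/{name}.png',cv2.resize(im,None,fx=scale,fy=scale,interpolation=cv2.INTER_CUBIC))
    return d
def ray(d,rc):
    p=cv2.undistortPoints(np.array([[[rc[1],rc[0]]]],float),d['mtx'],np.array(d['dist_coeffs']))[0,0]
    V=np.array(d['view']);R=V[:3,:3];t=V[:3,3]
    return -R.T@t, R.T@np.array([p[0],p[1],1.])
def atz(d,rc,z):
    o,v=ray(d,rc); return o+v*(z-o[2])/v[2]
def proj(d,P):
    V=np.array(d['view']);P=np.atleast_2d(P).astype(float)
    return cv2.projectPoints(P,cv2.Rodrigues(V[:3,:3])[0],V[:3,3],np.array(d['mtx']),np.array(d['dist_coeffs']))[0][:,0]
E
python3 - <<'E'
from h import *
s=state(); print(s)
for c in ('top','side'):
    d=shot(c,c+'0',scale=1.4)
    o,_=ray(d,(0,0)); print(c,'cam at',o.round(3))
    for n,z in [('port',.082),('axis',.046),('wheel_axis',.1),('crank_grip',.105),('slide_grip',.131),('mat_top',.003),('seat0',.046),('std0_mid',.039),('std1_mid',.039),('std2_mid',.039),('std3_mid',.039),('pipette',0),('beaker',0),('tipbox',0)]:
        for r in tip_of(c,n)[:3]:
            print(c,n,round(r['conf'],2),np.round(r['centre'],1),atz(d,r['centre'],z).round(4)[:2])
E
```

```text
pics
{'time_s': 0.0, 'qpos': array([70.44655287, 35.28736399, -0.72363392, 81.64002113,  0.46267372,
       63.2193182 , -2.3138407 ]), 'dq': array([-4.29066804e-02, -2.26694765e-02,  6.80697261e-02, -5.53042041e-02,
       -1.08213864e-04,  1.59113440e-01, -4.27616214e-02]), 'joint_torque': array([-2.31673894e-04, -4.69215488e+01,  2.58928863e-01, -1.71032667e+01,
        9.93026159e-03,  9.65678279e-03, -8.55135568e-06]), 'position': array([ 0.20102896, -0.6173395 ,  0.23016698]), 'orientation': array([ 1.79999690e+02,  1.43878962e-01, -7.19601900e+01]), 'contact_force': array([ 0.08466436, -0.56857657,  0.12477028]), 'wrist_torque': array([ 0.00083769,  0.03166198, -0.0213093 ]), 'opening': 0.0854161360641209}
top cam at [ 0.228 -0.09   1.639]
top port 0.69 [197.8 255.8] [0.5446 0.0186]
top axis 0.74 [198.  287.6] [ 0.5521 -0.0874]
top wheel_axis 0.95 [195.8 352.9] [ 0.5502 -0.3024]
top wheel_axis 0.19 [208.7 233.6] [0.5038 0.0896]
top crank_grip 0.61 [205.3 361.6] [ 0.5177 -0.3296]
top slide_grip 0.56 [207.3 233.7] [0.5028 0.0858]
top slide_grip 0.49 [198.  287.9] [ 0.5348 -0.088
[... 789 characters left out ...]
0.0802]
side axis 0.74 [352.1 273. ] [0.4627 0.3057]
side wheel_axis 0.96 [151.5 263.6] [ 0.5508 -0.3022]
side wheel_axis 0.26 [372.9 251.6] [0.5012 0.3824]
side crank_grip 0.67 [350.2 271.9] [0.462  0.3273]
side crank_grip 0.62 [145.7 276.1] [ 0.5153 -0.325 ]
side seat0 0.6 [216.2 220.6] [ 0.6511 -0.088 ]
side std0_mid 0.87 [300.9 330.6] [0.3322 0.1526]
side std0_mid 0.78 [398.7 333. ] [0.318  0.4026]
side std0_mid 0.57 [351.2 272.8] [0.4638 0.3004]
side std2_mid 0.71 [349.4 231.8] [0.5613 0.3049]
side std3_mid 0.59 [126.5 314. ] [ 0.4066 -0.4949]
side pipette 0.59 [174.6 327.3] [ 0.3545 -0.3178]
side beaker 0.87 [321.2 167.5] [0.7423 0.2276]
side tipbox 0.67 [129.3 312.1] [ 0.4128 -0.524 ]
```

View pics/top0.png

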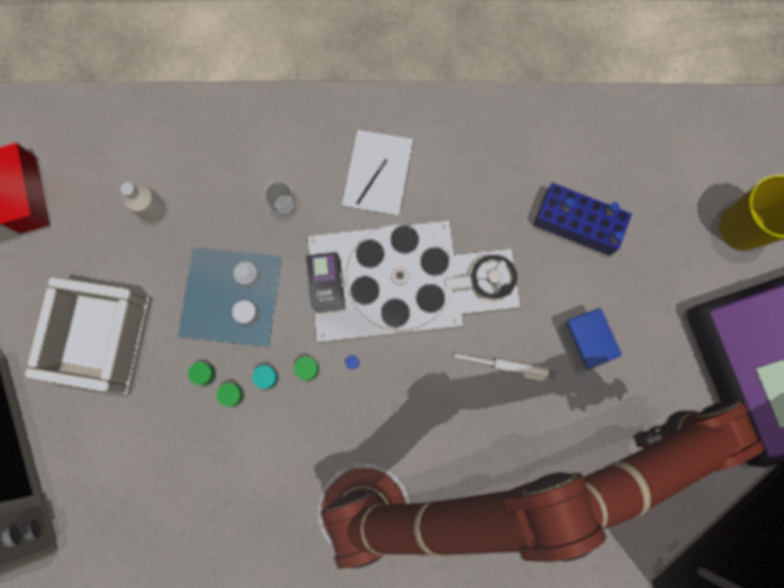

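View pics/side0.png

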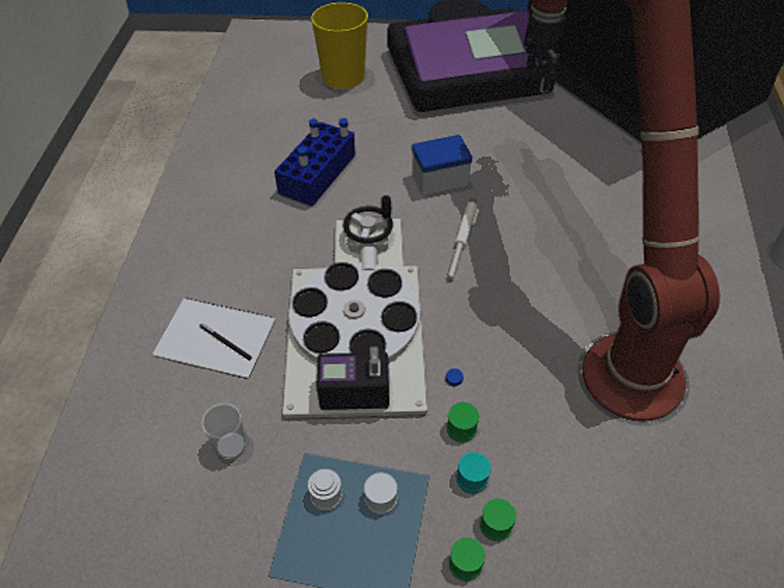

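```bash
cat > fit.py <<'E'
from h import *
from scipy.optimize import least_squares
D={c:shot(c) for c in('top','side')}
cv2.imwrite('pics/crops1.png',np.hstack([cv2.resize(D['side']['color'][310:420,185:345,::-1],(480,330),interpolation=cv2.INTER_CUBIC),cv2.resize(D['top']['color'][170:280,120:230,::-1],(320,330),interpolation=cv2.INTER_CUBIC)]))
# seats: dark blobs
obs=[]
for c,box in(('top',(240,150,330,245)),('side',(200,180,310,260))):
    x0,y0,x1,y1=box
    g=D[c]['color'].max(2)[y0:y1,x0:x1]
    n,l,st,ce=cv2.connectedComponentsWithStats((g<70).astype(np.uint8))
    for i in range(1,n):
        if 120<st[i][4]<700: obs.append((c,ce[i]+[x0,y0],st[i])); print(c,(ce[i]+[x0,y0]).round(1),st[i])
def model(p,z=.052):
    a=p[2]+np.arange(6)*np.pi/3
    return np.c_[p[0]+.092*np.cos(a),p[1]+.092*np.sin(a),np.full(6,z)]
def res(p):
    P={c:proj(D[c],model(p)) for c in D}; r=[]
    for c,o,s in obs:
        e=P[c]-o; k=np.argmin((e**2).sum(1)); r+=list(np.clip(e[k],-6,6))
    return r
best=min((least_squares(res,[.555,-.084,a],loss='soft_l1') for a in np.radians([-12,0,12,24])),key=lambda s:s.cost)
print('axis',best.x[:2].round(4),'seat angle world deg',np.degrees(best.x[2]).round(2),'cost',best.cost.round(2)); print(np.round(best.fun,1))
E
python3 fit.py
python3 - <<'E'
from h import *
for n in('port','axis','wheel_axis','crank_grip','slide_grip','mat_top','seat0','std0_mid','std1_mid','std2_mid','std3_mid'):
    pass
D={c:shot(c) for c in('top','side')}
def tri(a,b):
    A=[];B=[]
    for c,rc in((('top',a)),('side',b)):
        o,v=ray(D[c],rc); v/=np.linalg.norm(v); M=np.eye(3)-np.outer(v,v); A.append(M);B.append(M@o)
    X=np.linalg.solve(sum(A),sum(B)); return X
R={n:{c:tip_of(c,n) for c in D} for n in('axis','wheel_axis','crank_grip','slide_grip','seat0','mat_top','port')}
for n,r in R.items():
    for a in r['top'][:2]:
        for b in r['side'][:2]: print(n,a['conf'].__round__(2),b['conf'].__round__(2),tri(a['centre'],b['centre']).round(4))
# base plate corner colours: hough-free; white plate contour in top
im=D['top']['color']; m=((im.min(2)>165)).astype(np.uint8); m[:, :215]=0; m[:,380:]=0; m[:150]=0; m[250:]=0
n,l,st,ce=cv2.connectedComponentsWithStats(m); k=1+np.argmax(st[1:,4]); print(st[k])
pts=np.argwhere(l==k)[:,::-1]; h=cv2.convexHull(pts.astype(np.int32)); q=cv2.approxPolyDP(h,3,True)[:,0]; print(q.tolist())
for p in q: print(p,atz(D['top'],p[::-1],.012).round(4))
E
```

```text
top [288.7 170.8] [ 41  13  17  16 219]
top [263.9 180.9] [ 16  23  17  17 225]
top [310.1 186.2] [ 62  28  17  17 233]
top [260.4 206.9] [ 12  49  18  17 230]
top [307.1 212.8] [ 59  55  17  17 236]
top [282.9 221.4] [ 34  65  17  16 176]
side [243.6 197.1] [ 32   8  24  20 373]
side [274.5 202.1] [ 63  13  24  20 383]
side [220.9 215.8] [  9  26  25  21 399]
side [284.7 226.1] [ 73  36  25  21 419]
axis [ 0.5573 -0.0782] seat angle world deg -6.23 cost 4.42
[-0.6 -0.7 -0.5 -0.5 -0.4 -0.5 -0.5 -0.2 -0.3 -0.7 -1.2  1.3  0.3 -0.9
  0.4 -1.2  0.3 -0.9  0.5 -1.1]
axis 0.9 0.64 [ 0.5578 -0.0852  0.0298]
axis 0.24 0.64 [0.4922 0.2091 0.4107]
wheel_axis 0.71 0.77 [ 0.5588 -0.3047  0.1034]
wheel_axis 0.38 0.77 [ 0.5137 -0.5839 -0.1768]
crank_grip 0.55 0.67 [ 0.5176 -0.3253  0.1005]
crank_grip 0.55 0.45 [ 0.6139 -0.4277 -0.6291]
slide_grip 0.37 0.57 [0.496  0.0903 0.1213]
slide_grip 0.37 0.55 [0.5073 0.0767 0.2303]
slide_grip 0.3 0.57 [0.5319 0.0264 0.038 ]
slide_grip 0.3 0.55 [0.5429 0.0137 0.1528]
seat0 0.83 0.96 [ 0.6535 -0.0902  0.0318]
port 0.68 0.82 [0.5475 0.0108 0.099 ]
port 0.68 0.72 [ 0.5726  0.0654 -0.4169]
port 0.18 0.82 [ 0.6144 -0.8169 -1.0364]
port 0.18 0.72 [ 0.8222 -1.7404 -4.4791]
[ 220  158  151   86 5021]
[[370, 218], [327, 232], [227, 243], [220, 170], [320, 158], [364, 178]]
[370 218] [ 0.4909 -0.3722  0.012 ]
[327 232] [ 0.441  -0.2236  0.012 ]
[227 243] [0.3998 0.1192 0.012 ]
[220 170] [0.6579 0.1522 0.012 ]
[320 158] [ 0.7042 -0.2006  0.012 ]
[364 178] [ 0.6327 -0.3545  0.012 ]
```

View pics/crops1.png

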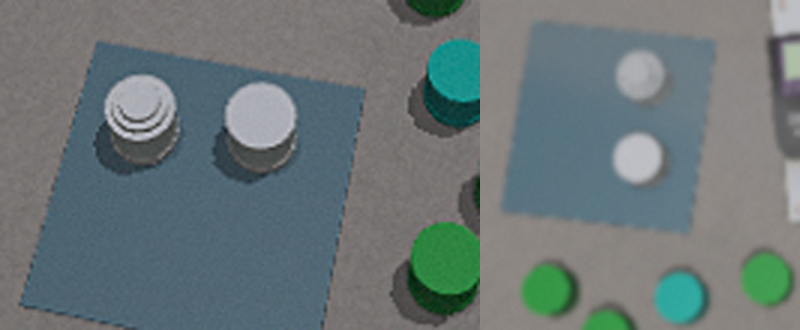

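Call:
play_rows(
  plan=[
    {"rz":-0.115,"grip":1},
    {"rz":-0.115,"grip":1},
    {"rz":-0.115,"grip":1},
    {"rz":-0.115,"grip":1},
    {"rz":-0.115,"grip":1},
  ],
  force=60,
)

```text
schema error: expected keys rx, ry, rz, dx, dy, dz, grip
```

Call:
play_rows(
  plan=[
    {"rz":-0.115,"grip":1},
    {"rz":-0.115,"grip":1},
    {"rz":-0.115,"grip":1},
    {"rz":-0.115,"grip":1},
    {"rz":-0.115,"grip":1},
  ],
)

```text
schema error: expected keys rx, ry, rz, dx, dy, dz, grip
```

Call:
play_rows(
  plan=[
    {"rz":-0.115,"grip":1},
    {"rz":-0.115,"grip":1},
    {"dx":2,"dy":-1.4,"grip":1},
    {"dx":2.75,"dy":-1.9,"grip":1},
    {"dx":2.75,"dy":-1.9,"grip":1},
  ],
)

```text
schema error: expected keys rx, ry, rz, dx, dy, dz, grip
```

Call:
play_rows(
  plan=[
    {"dx":2.75,"dy":-1.9,"grip":1},
    {"dx":2.75,"dy":-1.9,"grip":1},
    {"dx":2.75,"dy":-1.9,"grip":1},
    {"dx":2.75,"dy":-1.9,"grip":1},
    {"dx":2.75,"dy":-1.9,"grip":1},
  ],
)

```text
schema error: expected keys rx, ry, rz, dx, dy, dz, grip
```

Call:
play_rows(
  plan=[
    {"dx":2.75,"dy":-1.9,"grip":1},
    {"dx":2.75,"dy":-1.9,"grip":1},
    {"dx":2.75,"dy":-1.9,"grip":1},
    {"dx":2.0,"dy":-1.9,"grip":1},
    {"dx":0,"dy":-1.9,"grip":1},
  ],
)

```text
schema error: expected keys rx, ry, rz, dx, dy, dz, grip
```

Call:
play_rows(
  plan=[
    {"rx":0,"ry":0,"rz":-0.115,"dx":0,"dy":0,"dz":0,"grip":1},
    {"rx":0,"ry":0,"rz":-0.115,"dx":0,"dy":0,"dz":0,"grip":1},
    {"rx":0,"ry":0,"rz":-0.115,"dx":0,"dy":0,"dz":0,"grip":1},
    {"rx":0,"ry":0,"rz":-0.115,"dx":0,"dy":0,"dz":0,"grip":1},
    {"rx":0,"ry":0,"rz":-0.115,"dx":0,"dy":0,"dz":0,"grip":1},
  ],
  force=60,
)

```text
time_s: 2.82
position: [0.2012, -0.6181, 0.2313]
orientation: [180.0, 0.0, -38.7]
contact_force: [-0.2, 0.4, 0.1]
opening: 0.0854
```

Call:
play_rows(
  plan=[
    {"rx":0,"ry":0,"rz":-0.115,"dx":0,"dy":0,"dz":0,"grip":1},
    {"rx":0,"ry":0,"rz":-0.115,"dx":0,"dy":0,"dz":0,"grip":1},
    {"rx":0,"ry":0,"rz":-0.115,"dx":0,"dy":0,"dz":0,"grip":1},
    {"rx":0,"ry":0,"rz":-0.115,"dx":0,"dy":0,"dz":0,"grip":1},
    {"rx":0,"ry":0,"rz":-0.115,"dx":0,"dy":0,"dz":0,"grip":1},
  ],
)

```text
time_s: 3.23
position: [0.2011, -0.6181, 0.2313]
orientation: [180.0, 0.0, -5.8]
contact_force: [1.1, -0.3, 0.1]
opening: 0.0851
```

Call:
play_rows(
  plan=[
    {"rx":0,"ry":0,"rz":-0.115,"dx":0,"dy":0,"dz":0,"grip":1},
    {"rx":0,"ry":0,"rz":-0.115,"dx":0,"dy":0,"dz":0,"grip":1},
    {"rx":0,"ry":0,"rz":0,"dx":2,"dy":-1.4,"dz":0,"grip":1},
    {"rx":0,"ry":0,"rz":0,"dx":2.75,"dy":-1.9,"dz":0,"grip":1},
    {"rx":0,"ry":0,"rz":0,"dx":2.75,"dy":-1.9,"dz":0,"grip":1},
  ],
)

```text
time_s: 3.65
position: [0.2687, -0.5573, 0.2311]
orientation: [180.0, 0.0, 6.9]
contact_force: [0.9, -0.3, 0.2]
opening: 0.0858
```

Call:
play_rows(
  plan=[
    {"rx":0,"ry":0,"rz":0,"dx":2.75,"dy":-1.9,"dz":0,"grip":1},
    {"rx":0,"ry":0,"rz":0,"dx":2.75,"dy":-1.9,"dz":0,"grip":1},
    {"rx":0,"ry":0,"rz":0,"dx":2.75,"dy":-1.9,"dz":0,"grip":1},
    {"rx":0,"ry":0,"rz":0,"dx":2.75,"dy":-1.9,"dz":0,"grip":1},
    {"rx":0,"ry":0,"rz":0,"dx":2.75,"dy":-1.9,"dz":0,"grip":1},
  ],
)

```text
time_s: 4.07
position: [0.3949, -0.4449, 0.2315]
orientation: [180.0, -0.0, 7.1]
contact_force: [0.2, 0.9, 0.3]
opening: 0.0857
```

Call:
play_rows(
  plan=[
    {"rx":0,"ry":0,"rz":0,"dx":2.75,"dy":-1.9,"dz":0,"grip":1},
    {"rx":0,"ry":0,"rz":0,"dx":2.75,"dy":-1.9,"dz":0,"grip":1},
    {"rx":0,"ry":0,"rz":0,"dx":2.75,"dy":-1.9,"dz":0,"grip":1},
    {"rx":0,"ry":0,"rz":0,"dx":2.0,"dy":-1.9,"dz":0,"grip":1},
    {"rx":0,"ry":0,"rz":0,"dx":0,"dy":-1.9,"dz":0,"grip":1},
  ],
)

```text
time_s: 4.48
position: [0.4889, -0.3352, 0.2314]
orientation: [-179.9, -0.3, 7.4]
contact_force: [0.8, -0.1, 0.1]
opening: 0.085
```

```bash
cat > caps.py <<'E'
from h import *
from scipy.optimize import least_squares
# fit round cap (d=56,z=ztop) centre by ellipse of bright blob in an area
def cap(D,c,x,y,z,win=16):
    u,v=proj(D,[x,y,z])[0]; u=int(u);v=int(v)
    im=D['color'][v-win:v+win,u-win:u+win].astype(float)
    g=im.mean(2)-0.0*im[:,:,2]; sat=im[:,:,2]-im[:,:,0]
    m=((g>130)&(sat<18)).astype(np.uint8)
    n,l,st,ce=cv2.connectedComponentsWithStats(m)
    if n<2: return None
    k=1+np.argmax(st[1:,4]); b=st[k]
    cn=max(cv2.findContours((l==k).astype(np.uint8),cv2.RETR_EXTERNAL,cv2.CHAIN_APPROX_NONE)[0],key=len)
    (ex,ey),ax,_=cv2.fitEllipse(cn)
    return np.array([ey+v-win,ex+u-win]),st[k][4],ce[k][::-1]+[v-win,u-win],np.round(ax,1)
E
python3 - <<'E'
from caps import *
for c in('top','side'):
    D=shot(c)
    for n,x,y,z in(('std0',.468,.298,.053),('stdN',.564,.300,.053)):
        r=cap(D,c,x,y,z); print(c,n,r[0].round(1),r[1],r[3],'ell',atz(D,r[0],z).round(4)[:2],'cen',atz(D,r[2],z).round(4)[:2])
E
```

```text
top std0 [222.1 174.1] 227 [15.8 16.6] ell [0.4644 0.2957] cen [0.4645 0.2956]
top stdN [194.6 174.9] 228 [15.8 16.7] ell [0.5594 0.2979] cen [0.5595 0.2978]
side std0 [348.1 271.4] 405 [20.9 22.9] ell [0.4671 0.2991] cen [0.4671 0.2991]
side stdN [345.4 231.2] 360 [20.8 22.9] ell [0.5622 0.3011] cen [0.5621 0.2996]
```

Call:
play_rows(
  plan=[
    {"rx":0,"ry":0,"rz":0,"dx":0.25,"dy":-2,"dz":0,"grip":1},
    {"rx":0,"ry":0,"rz":0,"dx":0.25,"dy":-3.2,"dz":0,"grip":1},
    {"rx":0,"ry":0,"rz":0,"dx":0.25,"dy":-3.2,"dz":0,"grip":1},
    {"rx":0,"ry":0,"rz":0,"dx":0.25,"dy":-3.2,"dz":0,"grip":1},
    {"rx":0,"ry":0,"rz":0,"dx":0.25,"dy":-3.2,"dz":0,"grip":1},
  ],
)

```text
time_s: 5.0
position: [0.4775, -0.1909, 0.2315]
orientation: [179.9, -0.0, 6.9]
contact_force: [0.5, 0.4, -0.1]
opening: 0.0853
```

Call:
play_rows(
  plan=[
    {"rx":0,"ry":0,"rz":0,"dx":0.25,"dy":-3.2,"dz":0,"grip":1},
    {"rx":0,"ry":0,"rz":0,"dx":0.25,"dy":-3.2,"dz":0,"grip":1},
    {"rx":0,"ry":0,"rz":0,"dx":0.25,"dy":-3.2,"dz":0,"grip":1},
    {"rx":0,"ry":0,"rz":0,"dx":0.25,"dy":-3.2,"dz":0,"grip":1},
    {"rx":0,"ry":0,"rz":0,"dx":0.25,"dy":-3.2,"dz":0,"grip":1},
  ],
)

```text
time_s: 5.42
position: [0.4707, -0.0304, 0.2317]
orientation: [179.9, -0.0, 7.0]
contact_force: [1.2, 0.8, -0.2]
opening: 0.0851
```

Call:
play_rows(
  plan=[
    {"rx":0,"ry":0,"rz":0,"dx":0.25,"dy":-3.2,"dz":0,"grip":1},
    {"rx":0,"ry":0,"rz":0,"dx":0.25,"dy":-3.2,"dz":0,"grip":1},
    {"rx":0,"ry":0,"rz":0,"dx":0.25,"dy":-3.2,"dz":0,"grip":1},
    {"rx":0,"ry":0,"rz":0,"dx":0.25,"dy":-3.2,"dz":0,"grip":1},
    {"rx":0,"ry":0,"rz":0,"dx":0.25,"dy":-3.2,"dz":0,"grip":1},
  ],
)

```text
time_s: 5.83
position: [0.4638, 0.1301, 0.2316]
orientation: [179.9, -0.1, 7.0]
contact_force: [0.3, -0.4, 0.1]
opening: 0.0855
```

Call:
play_rows(
  plan=[
    {"rx":0,"ry":0,"rz":0,"dx":0.25,"dy":-3.2,"dz":0,"grip":1},
    {"rx":0,"ry":0,"rz":0,"dx":0.25,"dy":-3.2,"dz":0,"grip":1},
    {"rx":0,"ry":0,"rz":0,"dx":0.25,"dy":-3.2,"dz":0,"grip":1},
    {"rx":0,"ry":0,"rz":0,"dx":0.25,"dy":-3.2,"dz":0,"grip":1},
    {"rx":0,"ry":0,"rz":0,"dx":0,"dy":-1.8,"dz":0,"grip":1},
  ],
)

```text
time_s: 6.25
position: [0.4554, 0.2796, 0.2317]
orientation: [-179.8, -0.1, 7.2]
contact_force: [0.2, -0.1, 1.1]
opening: 0.0852
```

Call:
play_rows(
  plan=[
    {"rx":0,"ry":0,"rz":0,"dx":0,"dy":0,"dz":0,"grip":1},
    {"rx":0,"ry":0,"rz":0,"dx":0,"dy":0,"dz":0,"grip":1},
  ],
)

```text
time_s: 6.42
position: [0.4555, 0.2761, 0.2313]
orientation: [180.0, -0.0, 7.1]
contact_force: [0.4, -0.6, -0.2]
opening: 0.0855
```

Call:
play_rows(
  plan=[
    {"rx":0,"ry":0,"rz":0,"dx":1.3,"dy":-2.0,"dz":2,"grip":1},
    {"rx":0,"ry":0,"rz":0,"dx":0,"dy":0,"dz":3,"grip":1},
    {"rx":0,"ry":0,"rz":0,"dx":0,"dy":0,"dz":3,"grip":1},
    {"rx":0,"ry":0,"rz":0,"dx":0,"dy":0,"dz":3,"grip":1},
    {"rx":0,"ry":0,"rz":0,"dx":0,"dy":0,"dz":3,"grip":1},
  ],
)

```text
time_s: 6.83
position: [0.4672, 0.2945, 0.0902]
orientation: [179.9, -0.1, 6.9]
contact_force: [0.4, 0.3, 0.0]
opening: 0.0854
```

Call:
play_rows(
  plan=[
    {"rx":0,"ry":0,"rz":0,"dx":0,"dy":0,"dz":3,"grip":1},
    {"rx":0,"ry":0,"rz":0,"dx":0,"dy":0,"dz":3,"grip":1},
    {"rx":0,"ry":0,"rz":0,"dx":0,"dy":0,"dz":1.6,"grip":1},
    {"rx":0,"ry":0,"rz":0,"dx":0,"dy":0,"dz":0,"grip":1},
  ],
)

```text
time_s: 7.17
position: [0.4648, 0.2929, 0.0118]
orientation: [179.6, 0.3, 6.9]
contact_force: [-0.2, -0.9, 0.0]
opening: 0.0853
```

Call:
play_rows(
  plan=[
    {"rx":0,"ry":0,"rz":0,"dx":0,"dy":0,"dz":0,"grip":0.5},
    {"rx":0,"ry":0,"rz":0,"dx":0,"dy":0,"dz":0,"grip":0.5},
    {"rx":0,"ry":0,"rz":0,"dx":0,"dy":0,"dz":0,"grip":0.5},
    {"rx":0,"ry":0,"rz":0,"dx":0,"dy":0,"dz":0,"grip":0.5},
    {"rx":0,"ry":0,"rz":0,"dx":0,"dy":0,"dz":0,"grip":0.5},
  ],
  force=50,
)

```text
time_s: 7.58
position: [0.4671, 0.298, 0.0173]
orientation: [-179.9, -0.2, 7.1]
contact_force: [0.9, -1.6, 7.0]
opening: 0.0548
```

Call:
play_rows(
  plan=[
    {"rx":0,"ry":0,"rz":0,"dx":0,"dy":0,"dz":-1,"grip":0.5},
    {"rx":0,"ry":0,"rz":0,"dx":0,"dy":0,"dz":-3,"grip":0.5},
    {"rx":0,"ry":0,"rz":0,"dx":0,"dy":0,"dz":-3,"grip":0.5},
    {"rx":0,"ry":0,"rz":0,"dx":0,"dy":0,"dz":-3,"grip":0.5},
    {"rx":0,"ry":0,"rz":0,"dx":0,"dy":0,"dz":-3,"grip":0.5},
  ],
)

```text
time_s: 8.0
position: [0.4646, 0.2973, 0.147]
orientation: [180.0, 0.1, 7.1]
contact_force: [0.6, 0.2, -2.9]
opening: 0.0548
```

Call:
play_rows(
  plan=[
    {"rx":0,"ry":0,"rz":0,"dx":0,"dy":0,"dz":-3,"grip":0.5},
    {"rx":0,"ry":0,"rz":0,"dx":0,"dy":0,"dz":-3,"grip":0.5},
    {"rx":0,"ry":0,"rz":0,"dx":0.15,"dy":2,"dz":0,"grip":0.5},
    {"rx":0,"ry":0,"rz":0,"dx":0.15,"dy":3,"dz":0,"grip":0.5},
    {"rx":0,"ry":0,"rz":0,"dx":0.15,"dy":3,"dz":0,"grip":0.5},
  ],
)

```text
time_s: 8.42
position: [0.479, 0.2188, 0.2064]
orientation: [-180.0, -0.0, 7.3]
contact_force: [0.1, -0.6, -3.5]
opening: 0.0553
```

Call:
play_rows(
  plan=[
    {"rx":0,"ry":0,"rz":0,"dx":0.15,"dy":3,"dz":0,"grip":0.5},
    {"rx":0,"ry":0,"rz":0,"dx":0.15,"dy":3,"dz":0,"grip":0.5},
    {"rx":0,"ry":0,"rz":0,"dx":0.15,"dy":3,"dz":0,"grip":0.5},
    {"rx":0,"ry":0,"rz":0,"dx":0.15,"dy":3,"dz":0,"grip":0.5},
    {"rx":0,"ry":0,"rz":0,"dx":0.15,"dy":3,"dz":0,"grip":0.5},
  ],
)

```text
time_s: 8.83
position: [0.5049, 0.0695, 0.2056]
orientation: [180.0, 0.1, 7.1]
contact_force: [0.1, -0.2, -2.4]
opening: 0.0549
```

Call:
play_rows(
  plan=[
    {"rx":0,"ry":0,"rz":0,"dx":0.15,"dy":3,"dz":0,"grip":0.5},
    {"rx":0,"ry":0,"rz":0,"dx":0.3,"dy":3,"dz":0,"grip":0.5},
    {"rx":0,"ry":0,"rz":0,"dx":0,"dy":0.6,"dz":0,"grip":0.5},
    {"rx":0,"ry":0,"rz":0,"dx":0,"dy":0,"dz":0,"grip":0.5},
    {"rx":0,"ry":0,"rz":0,"dx":0,"dy":0,"dz":0,"grip":0.5},
  ],
)

```text
time_s: 9.25
position: [0.5177, 0.0066, 0.2054]
orientation: [-179.9, 0.0, 7.1]
contact_force: [-0.6, 0.6, -1.6]
opening: 0.0551
```

Call:
play_rows(
  plan=[
    {"rx":0,"ry":0,"rz":0,"dx":0.25,"dy":0,"dz":2,"grip":0.5},
    {"rx":0,"ry":0,"rz":0,"dx":0,"dy":0,"dz":3,"grip":0.5},
    {"rx":0,"ry":0,"rz":0,"dx":0,"dy":0,"dz":3,"grip":0.5},
    {"rx":0,"ry":0,"rz":0,"dx":0,"dy":0,"dz":3,"grip":0.5},
    {"rx":0,"ry":0,"rz":0,"dx":0,"dy":0,"dz":1.5,"grip":0.5},
  ],
)

```text
time_s: 9.67
position: [0.5185, 0.0088, 0.0777]
orientation: [-179.9, 0.3, 7.3]
contact_force: [-0.3, -0.3, -1.9]
opening: 0.055
```

Call:
play_rows(
  plan=[
    {"rx":0,"ry":0,"rz":0,"dx":0,"dy":0,"dz":0,"grip":0.5},
    {"rx":0,"ry":0,"rz":0,"dx":0,"dy":0,"dz":0,"grip":0.5},
  ],
)

```text
time_s: 9.83
position: [0.5205, 0.0086, 0.0803]
orientation: [-179.9, 0.1, 7.3]
contact_force: [1.0, -0.1, -1.3]
opening: 0.055
```

```bash
python3 - <<'E'
from h import *
s=state();print(s['position'],s['orientation'])
ims=[]
for c,b in(('top',(225,145,345,245)),('side',(185,150,305,250))):
    D=shot(c); p=s['position']; x,y=p[0],p[1]
    im=D['color'][:,:,::-1].copy()
    S=4; x0,y0,x1,y1=b; im=cv2.resize(im[y0:y1,x0:x1],None,fx=S,fy=S,interpolation=cv2.INTER_CUBIC)
    def circ(cx,cy,z,r,col):
        a=np.linspace(0,2*np.pi,60); q=proj(D,np.c_[cx+r*np.cos(a),cy+r*np.sin(a),np.full(60,z)])
        cv2.polylines(im,[np.round(((q-[x0,y0])+.5)*S).astype(np.int32)],True,col,1,cv2.LINE_AA)
    circ(x,y,p[2]-.0143,.028,(0,255,0)); circ(x,y,p[2]-.0143+.05,.028,(0,255,0))
    for k in range(6):
        a=np.radians(-6.23+60*k); circ(.5573+.092*np.cos(a),-.0782+.092*np.sin(a),.056,.0355,(0,0,255))
    ims.append(im)
cv2.imwrite('pics/s1.png',np.vstack(ims) if 0 else cv2.resize(np.hstack(ims),(800,333)))
E
```

```text
[0.52048401 0.00862297 0.08029239] [-1.79909951e+02  6.32721248e-02  7.30426203e+00]
```

View pics/s1.png

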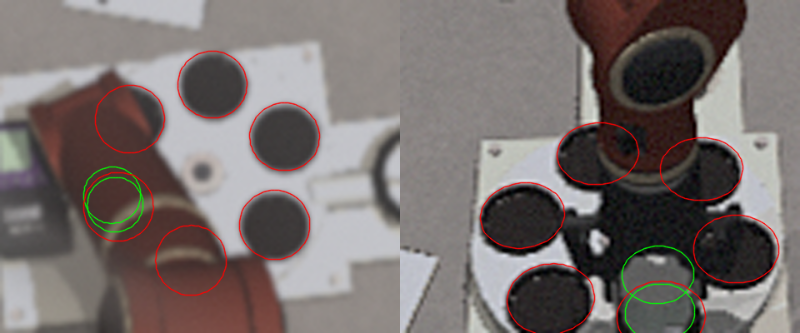

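```bash
python3 - <<'E'
from h import *
s=state()
D=shot('side'); p=s['position']
im=D['color'][:,:,::-1].copy(); S=12; x0,y0,x1,y1=240,210,302,258
a_=cv2.resize(im[y0:y1,x0:x1],None,fx=S,fy=S,interpolation=cv2.INTER_CUBIC)
def circ(cx,cy,z,r,col,lo=0,hi=2*np.pi):
    a=np.linspace(lo,hi,60); q=proj(D,np.c_[cx+r*np.cos(a),cy+r*np.sin(a),np.full(60,z)])
    cv2.polylines(a_,[np.round(((q-[x0,y0])+.5)*S).astype(np.int32)],False,col,1,cv2.LINE_AA)
circ(p[0],p[1],p[2]-.0143,.028,(0,255,0)); circ(p[0],p[1],p[2]-.0143+.05,.028,(0,255,0))
a=np.radians(113.77);
circ(.5573+.092*np.cos(a),-.0782+.092*np.sin(a),.056,.0355,(0,0,255)); circ(.5573+.092*np.cos(a),-.0782+.092*np.sin(a),.046,.0355,(0,128,255))
g=np.clip(a_.astype(float)*1.8,0,255)
cv2.imwrite('pics/s2.png',g.astype(np.uint8))
E
```

```text
(no output)
```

View pics/s2.png

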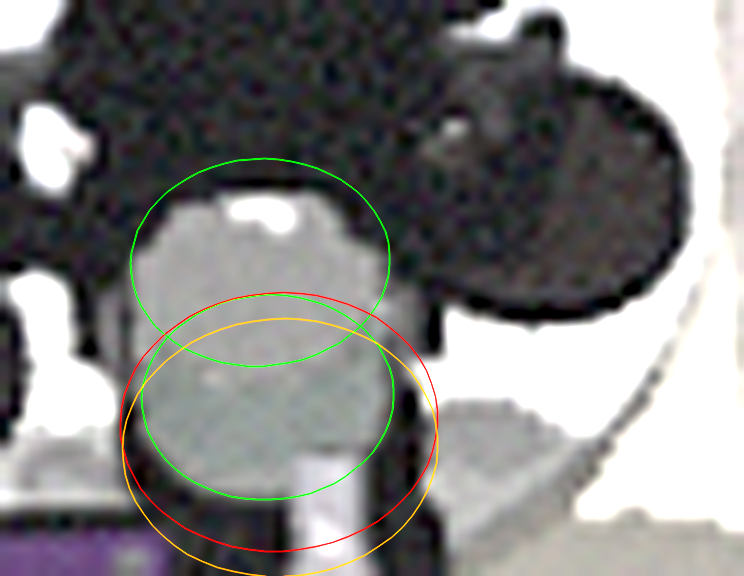

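```bash
cat > fit2.py <<'E'
from h import *
from scipy.optimize import least_squares
OBS={'top':[(288.7,170.8),(263.9,180.9),(310.1,186.2),(260.4,206.9),(307.1,212.8),(282.9,221.4)],'side':[(243.6,197.1),(274.5,202.1),(220.9,215.8),(284.7,226.1)]}
D={c:shot(c) for c in OBS}
t=np.linspace(0,2*np.pi,40,endpoint=False)
def cen(d,x,y):
    P=np.vstack([np.c_[x+.0355*np.cos(t),y+.0355*np.sin(t),np.full(40,z)] for z in(.046,.056)])
    h=cv2.convexHull(proj(d,P).astype(np.float32)); m=cv2.moments(h); return np.array([m['m10'],m['m01']])/m['m00']
def res(p,cs):
    r=[]
    for c in cs:
        P=np.array([cen(D[c],p[0]+.092*np.cos(p[2]+k*np.pi/3),p[1]+.092*np.sin(p[2]+k*np.pi/3)) for k in range(6)])
        for o in OBS[c]:
            e=P-o; r+=list(e[np.argmin((e**2).sum(1))])
    return np.array(r)
for cs in(['top'],['side'],['top','side']):
    s=least_squares(res,[.557,-.078,np.radians(-6)],args=(cs,),diff_step=1e-4); print(cs,s.x[:2].round(4),np.degrees(s.x[2]).round(2),np.abs(s.fun).max().round(2))
    a=s.x[2]+np.radians([120,180]); print((s.x[:2]+.092*np.c_[np.cos(a),np.sin(a)]).round(4).tolist())
E
python3 fit2.py
```

```text
['top'] [ 0.5567 -0.0802] -6.29 1.54
[[0.5197, 0.004], [0.4653, -0.0701]]
['side'] [ 0.5583 -0.0756] -6.58 0.09
[[0.5218, 0.0088], [0.4669, -0.0651]]
['top', 'side'] [ 0.5575 -0.0785] -6.29 1.3
[[0.5205, 0.0057], [0.4661, -0.0684]]
```

Call:
play_rows(
  plan=[
    {"rx":0,"ry":0,"rz":0,"dx":0.14,"dy":0.05,"dz":0,"grip":0.5},
    {"rx":0,"ry":0,"rz":0,"dx":0,"dy":0,"dz":0.5,"grip":0.5},
    {"rx":0,"ry":0,"rz":0,"dx":0,"dy":0,"dz":0.5,"grip":0.5},
    {"rx":0,"ry":0,"rz":0,"dx":0,"dy":0,"dz":0.3,"grip":0.5},
    {"rx":0,"ry":0,"rz":0,"dx":0,"dy":0,"dz":0,"grip":0.5},
  ],
)

```text
time_s: 10.5
position: [0.5216, 0.0058, 0.0663]
orientation: [-180.0, 0.1, 7.1]
contact_force: [-0.5, -0.6, -2.9]
opening: 0.0549
```

Call:
play_rows(
  plan=[
    {"rx":0,"ry":0,"rz":0,"dx":0,"dy":0,"dz":0.3,"grip":0.5},
    {"rx":0,"ry":0,"rz":0,"dx":0,"dy":0,"dz":0.3,"grip":0.5},
    {"rx":0,"ry":0,"rz":0,"dx":0,"dy":0,"dz":0,"grip":0.5},
    {"rx":0,"ry":0,"rz":0,"dx":0,"dy":0,"dz":0,"grip":0.5},
  ],
)

```text
time_s: 10.83
position: [0.5223, 0.006, 0.0611]
orientation: [-180.0, 0.0, 7.1]
contact_force: [0.4, -0.6, -3.3]
opening: 0.055
```

Call:
play_rows(
  plan=[
    {"rx":0,"ry":0,"rz":0,"dx":0,"dy":0,"dz":0,"grip":1},
    {"rx":0,"ry":0,"rz":0,"dx":0,"dy":0,"dz":0,"grip":1},
    {"rx":0,"ry":0,"rz":0,"dx":0,"dy":0,"dz":0,"grip":1},
    {"rx":0,"ry":0,"rz":0,"dx":0,"dy":0,"dz":0,"grip":1},
    {"rx":0,"ry":0,"rz":0,"dx":0,"dy":0,"dz":-1,"grip":1},
  ],
)

```text
time_s: 11.25
position: [0.5213, 0.0059, 0.0705]
orientation: [-180.0, 0.2, 7.1]
contact_force: [-0.2, -0.9, 0.6]
opening: 0.0852
```

Call:
play_rows(
  plan=[
    {"rx":0,"ry":0,"rz":0,"dx":0,"dy":0,"dz":-3,"grip":1},
    {"rx":0,"ry":0,"rz":0,"dx":0,"dy":0,"dz":-3,"grip":1},
    {"rx":0,"ry":0,"rz":0,"dx":0,"dy":0,"dz":-3,"grip":1},
    {"rx":0,"ry":0,"rz":0,"dx":0,"dy":0,"dz":-3,"grip":1},
    {"rx":0,"ry":0,"rz":0,"dx":0,"dy":0,"dz":-3,"grip":1},
  ],
)

```text
time_s: 11.67
position: [0.5221, 0.0061, 0.2237]
orientation: [-180.0, -0.0, 7.1]
contact_force: [0.2, -0.7, -0.1]
opening: 0.0852
```

Call:
play_rows(
  plan=[
    {"rx":0,"ry":0,"rz":0,"dx":0.6,"dy":-2,"dz":-1,"grip":1},
    {"rx":0,"ry":0,"rz":0,"dx":0.8,"dy":-3,"dz":0,"grip":1},
    {"rx":0,"ry":0,"rz":0,"dx":0.8,"dy":-3,"dz":0,"grip":1},
    {"rx":0,"ry":0,"rz":0,"dx":0.8,"dy":-3,"dz":0,"grip":1},
    {"rx":0,"ry":0,"rz":0,"dx":0.8,"dy":-3,"dz":0,"grip":1},
  ],
)

```text
time_s: 12.08
position: [0.5428, 0.1509, 0.2326]
orientation: [-180.0, -0.1, 7.1]
contact_force: [0.2, -0.3, 0.3]
opening: 0.0852
```

```bash
python3 - <<'E'
from caps import *
print(state()['position'])
for c in('top','side'):
    D=shot(c,c+'_l1')
    for n,x,y,z in(('stdN',.562,.301,.053),('s0',.522,.007,.096)):
        r=cap(D,c,x,y,z)
        if r: print(c,n,r[0].round(1),r[1],r[3],'ell',atz(D,r[0],z).round(4)[:2])
E
```

```text
[0.54277484 0.15092137 0.2325803 ]
top stdN [194.3 174.5] 216 [15.5 16. ] ell [0.5603 0.299 ]
top s0 [202.4 258.9] 759 [32.5 36.2] ell [0.5262 0.007 ]
side stdN [345.5 231.2] 366 [20.8 22.8] ell [0.5621 0.3013]
side s0 [247.4 253.6] 86 [13. 21.] ell [0.5383 0.0454]
```

Call:
play_rows(
  plan=[
    {"rx":0,"ry":0,"rz":0,"dx":0.8,"dy":-3,"dz":0,"grip":1},
    {"rx":0,"ry":0,"rz":0,"dx":0.8,"dy":-3,"dz":0,"grip":1},
    {"rx":0,"ry":0,"rz":0,"dx":0.8,"dy":-3,"dz":0,"grip":1},
    {"rx":0,"ry":0,"rz":0,"dx":0.8,"dy":-3,"dz":0,"grip":1},
    {"rx":0,"ry":0,"rz":0,"dx":0.5,"dy":-2.6,"dz":0,"grip":1},
  ],
)

```text
time_s: 12.6
position: [0.5616, 0.3006, 0.2321]
orientation: [-180.0, -0.0, 7.1]
contact_force: [-0.2, -0.2, 0.3]
opening: 0.0855
```

Call:
play_rows(
  plan=[
    {"rx":0,"ry":0,"rz":0,"dx":0,"dy":0,"dz":2,"grip":1},
    {"rx":0,"ry":0,"rz":0,"dx":0,"dy":0,"dz":3,"grip":1},
    {"rx":0,"ry":0,"rz":0,"dx":0,"dy":0,"dz":3,"grip":1},
    {"rx":0,"ry":0,"rz":0,"dx":0,"dy":0,"dz":2,"grip":1},
    {"rx":0,"ry":0,"rz":0,"dx":0,"dy":0,"dz":0,"grip":1},
  ],
)

```text
time_s: 13.02
position: [0.5589, 0.296, 0.127]
orientation: [179.7, 0.5, 7.1]
contact_force: [-0.2, -0.5, 0.3]
opening: 0.085
```

Call:
play_rows(
  plan=[
    {"rx":0,"ry":0,"rz":0,"dx":0,"dy":0,"dz":3,"grip":1},
    {"rx":0,"ry":0,"rz":0,"dx":0,"dy":0,"dz":3,"grip":1},
    {"rx":0,"ry":0,"rz":0,"dx":0,"dy":0,"dz":3,"grip":1},
    {"rx":0,"ry":0,"rz":0,"dx":0,"dy":0,"dz":2.5,"grip":1},
    {"rx":0,"ry":0,"rz":0,"dx":0,"dy":0,"dz":0,"grip":1},
  ],
)

```text
time_s: 13.43
position: [0.5594, 0.2967, 0.013]
orientation: [179.8, 0.4, 7.1]
contact_force: [-1.1, -0.7, 0.6]
opening: 0.0857
```

Call:
play_rows(
  plan=[
    {"rx":0,"ry":0,"rz":0,"dx":0,"dy":0,"dz":0,"grip":0.5},
    {"rx":0,"ry":0,"rz":0,"dx":0,"dy":0,"dz":0,"grip":0.5},
    {"rx":0,"ry":0,"rz":0,"dx":0,"dy":0,"dz":0,"grip":0.5},
    {"rx":0,"ry":0,"rz":0,"dx":0,"dy":0,"dz":0,"grip":0.5},
    {"rx":0,"ry":0,"rz":0,"dx":0,"dy":0,"dz":0,"grip":0.5},
  ],
)

```text
time_s: 13.85
position: [0.5634, 0.3005, 0.0197]
orientation: [-179.9, -0.3, 7.1]
contact_force: [-0.2, -0.4, 6.5]
opening: 0.055
```

Call:
play_rows(
  plan=[
    {"rx":0,"ry":0,"rz":0,"dx":0,"dy":0,"dz":0,"grip":0.5},
    {"rx":0,"ry":0,"rz":0,"dx":0,"dy":0,"dz":0,"grip":0.5},
  ],
)

```text
time_s: 14.02
position: [0.5633, 0.3005, 0.0197]
orientation: [-179.9, -0.3, 7.1]
contact_force: [0.3, -0.0, 7.2]
opening: 0.0549
```

Call:
play_rows(
  plan=[
    {"rx":0,"ry":0,"rz":0,"dx":0,"dy":0,"dz":-1,"grip":0.5},
    {"rx":0,"ry":0,"rz":0,"dx":0,"dy":0,"dz":-3,"grip":0.5},
    {"rx":0,"ry":0,"rz":0,"dx":0,"dy":0,"dz":-3,"grip":0.5},
    {"rx":0,"ry":0,"rz":0,"dx":0,"dy":0,"dz":-3,"grip":0.5},
    {"rx":0,"ry":0,"rz":0,"dx":0,"dy":0,"dz":-3,"grip":0.5},
  ],
)

```text
time_s: 14.43
position: [0.5609, 0.2986, 0.1483]
orientation: [180.0, 0.0, 7.1]
contact_force: [0.6, -0.2, -1.9]
opening: 0.0552
```

Call:
play_rows(
  plan=[
    {"rx":0,"ry":0,"rz":0,"dx":0,"dy":0,"dz":-3,"grip":0.5},
    {"rx":0,"ry":0,"rz":0,"dx":0,"dy":0,"dz":-3,"grip":0.5},
    {"rx":0,"ry":0,"rz":0,"dx":-0.6,"dy":1.5,"dz":0,"grip":0.5},
    {"rx":0,"ry":0,"rz":0,"dx":-1.2,"dy":3,"dz":0,"grip":0.5},
    {"rx":0,"ry":0,"rz":0,"dx":-1.2,"dy":3,"dz":0,"grip":0.5},
  ],
)

```text
time_s: 14.85
position: [0.54, 0.2214, 0.2077]
orientation: [-179.9, -0.1, 7.3]
contact_force: [-0.1, -1.6, -2.6]
opening: 0.0546
```

Call:
play_rows(
  plan=[
    {"rx":0,"ry":0,"rz":0,"dx":-1.2,"dy":3,"dz":0,"grip":0.5},
    {"rx":0,"ry":0,"rz":0,"dx":-1.2,"dy":3,"dz":0,"grip":0.5},
    {"rx":0,"ry":0,"rz":0,"dx":-1.2,"dy":3,"dz":0,"grip":0.5},
    {"rx":0,"ry":0,"rz":0,"dx":-1.2,"dy":3,"dz":0,"grip":0.5},
    {"rx":0,"ry":0,"rz":0,"dx":-1.2,"dy":3,"dz":0,"grip":0.5},
  ],
)

```text
time_s: 15.27
position: [0.4988, 0.0631, 0.207]
orientation: [180.0, -0.0, 7.1]
contact_force: [1.6, -1.0, -2.1]
opening: 0.0547
```

Call:
play_rows(
  plan=[
    {"rx":0,"ry":0,"rz":0,"dx":-1.2,"dy":3,"dz":0,"grip":0.5},
    {"rx":0,"ry":0,"rz":0,"dx":-1.2,"dy":3,"dz":0,"grip":0.5},
    {"rx":0,"ry":0,"rz":0,"dx":-1.2,"dy":3,"dz":0,"grip":0.5},
    {"rx":0,"ry":0,"rz":0,"dx":-1.2,"dy":3,"dz":0,"grip":0.5},
    {"rx":0,"ry":0,"rz":0,"dx":0,"dy":0.2,"dz":0,"grip":0.5},
  ],
)

```text
time_s: 15.68
position: [0.4643, -0.0705, 0.2062]
orientation: [179.7, 0.3, 6.5]
contact_force: [-0.7, -0.2, -2.4]
opening: 0.0548
```

Call:
play_rows(
  plan=[
    {"rx":0,"ry":0,"rz":0,"dx":0,"dy":0,"dz":0,"grip":0.5},
    {"rx":0,"ry":0,"rz":0,"dx":0,"dy":0,"dz":0,"grip":0.5},
  ],
)

```text
time_s: 15.85
position: [0.4674, -0.0619, 0.207]
orientation: [-180.0, -0.1, 7.1]
contact_force: [0.2, 0.3, -1.4]
opening: 0.0548
```

Call:
play_rows(
  plan=[
    {"rx":0,"ry":0,"rz":0,"dx":-0.05,"dy":0.38,"dz":2,"grip":0.5},
    {"rx":0,"ry":0,"rz":0,"dx":0,"dy":0,"dz":3,"grip":0.5},
    {"rx":0,"ry":0,"rz":0,"dx":0,"dy":0,"dz":3,"grip":0.5},
    {"rx":0,"ry":0,"rz":0,"dx":0,"dy":0,"dz":3,"grip":0.5},
    {"rx":0,"ry":0,"rz":0,"dx":0,"dy":0,"dz":1.2,"grip":0.5},
  ],
)

```text
time_s: 16.27
position: [0.4658, -0.0639, 0.0816]
orientation: [-179.9, 0.3, 7.3]
contact_force: [-1.1, 0.8, -1.4]
opening: 0.0548
```

Call:
play_rows(
  plan=[
    {"rx":0,"ry":0,"rz":0,"dx":0,"dy":0,"dz":0,"grip":0.5},
    {"rx":0,"ry":0,"rz":0,"dx":0,"dy":0,"dz":0,"grip":0.5},
    {"rx":0,"ry":0,"rz":0,"dx":0,"dy":0,"dz":0,"grip":0.5},
  ],
)

```text
time_s: 16.52
position: [0.4688, -0.0649, 0.0855]
orientation: [-180.0, -0.2, 7.2]
contact_force: [-0.5, 0.5, -2.5]
opening: 0.0547
```

Call:
play_rows(
  plan=[
    {"rx":0,"ry":0,"rz":0,"dx":-0.08,"dy":0.06,"dz":0.5,"grip":0.5},
    {"rx":0,"ry":0,"rz":0,"dx":0,"dy":0,"dz":0.5,"grip":0.5},
    {"rx":0,"ry":0,"rz":0,"dx":0,"dy":0,"dz":0.4,"grip":0.5},
    {"rx":0,"ry":0,"rz":0,"dx":0,"dy":0,"dz":0.2,"grip":0.5},
    {"rx":0,"ry":0,"rz":0,"dx":0,"dy":0,"dz":0,"grip":0.5},
  ],
)

```text
time_s: 16.93
position: [0.4664, -0.0669, 0.068]
orientation: [-180.0, 0.0, 7.1]
contact_force: [-0.5, 0.9, -2.2]
opening: 0.0548
```

Call:
play_rows(
  plan=[
    {"rx":0,"ry":0,"rz":0,"dx":0,"dy":0,"dz":0.2,"grip":0.5},
    {"rx":0,"ry":0,"rz":0,"dx":0,"dy":0,"dz":0.2,"grip":0.5},
    {"rx":0,"ry":0,"rz":0,"dx":0,"dy":0,"dz":0.1,"grip":0.5},
    {"rx":0,"ry":0,"rz":0,"dx":0,"dy":0,"dz":0,"grip":0.5},
  ],
)

```text
time_s: 17.27
position: [0.4666, -0.0668, 0.0631]
orientation: [-180.0, 0.0, 7.1]
contact_force: [0.3, 0.5, -2.2]
opening: 0.0548
```

Call:
play_rows(
  plan=[
    {"rx":0,"ry":0,"rz":0,"dx":0,"dy":0,"dz":0.1,"grip":0.5},
    {"rx":0,"ry":0,"rz":0,"dx":0,"dy":0,"dz":0,"grip":1},
    {"rx":0,"ry":0,"rz":0,"dx":0,"dy":0,"dz":0,"grip":1},
    {"rx":0,"ry":0,"rz":0,"dx":0,"dy":0,"dz":0,"grip":1},
    {"rx":0,"ry":0,"rz":0,"dx":0,"dy":0,"dz":0,"grip":1},
  ],
)

```text
time_s: 17.68
position: [0.467, -0.0668, 0.0625]
orientation: [180.0, -0.0, 7.1]
contact_force: [-0.0, 0.6, -0.4]
opening: 0.0851
```

Call:
play_rows(
  plan=[
    {"rx":0,"ry":0,"rz":0,"dx":0,"dy":0,"dz":-1,"grip":1},
    {"rx":0,"ry":0,"rz":0,"dx":0,"dy":0,"dz":-3,"grip":1},
    {"rx":0,"ry":0,"rz":0,"dx":0,"dy":0,"dz":-3,"grip":1},
    {"rx":0,"ry":0,"rz":0,"dx":0,"dy":0,"dz":-3,"grip":1},
    {"rx":0,"ry":0,"rz":0,"dx":0,"dy":0,"dz":-3,"grip":1},
  ],
)

```text
time_s: 18.1
position: [0.4664, -0.0667, 0.1937]
orientation: [-180.0, 0.0, 7.1]
contact_force: [0.5, -0.8, 0.2]
opening: 0.0855
```

Call:
play_rows(
  plan=[
    {"rx":0,"ry":0,"rz":0,"dx":0,"dy":2,"dz":0,"grip":1},
    {"rx":0,"ry":0,"rz":0,"dx":0,"dy":3,"dz":0,"grip":1},
    {"rx":0,"ry":0,"rz":0,"dx":0,"dy":3,"dz":0,"grip":1},
    {"rx":0,"ry":0,"rz":0,"dx":0,"dy":3,"dz":0,"grip":1},
    {"rx":0,"ry":0,"rz":0,"dx":0,"dy":2,"dz":0,"grip":1},
  ],
)

```text
time_s: 18.52
position: [0.4825, -0.1996, 0.1924]
orientation: [179.9, 0.0, 6.9]
contact_force: [0.5, -1.2, -0.1]
opening: 0.0856
```

```bash
python3 - <<'E'
from h import *
print(state()['position'])
D=shot('side'); 
for n,z in(('crank_grip',.105),('wheel_axis',.1),('slide_grip',.131)):
    for r in tip_of('side',n)[:2]: print(n,round(r['conf'],2),r['centre'],atz(D,r['centre'],z).round(4))
im=D['color'][120:300,170:350,::-1]; cv2.imwrite('pics/s3.png',cv2.resize(im,(600,600),interpolation=cv2.INTER_CUBIC))
E
```

```text
[ 0.48253453 -0.19957031  0.19235826]
wheel_axis 0.96 [148.4, 265.5] [ 0.5465 -0.3159  0.1   ]
wheel_axis 0.71 [239.8, 261.4] [0.5204 0.0226 0.1   ]
slide_grip 0.59 [257.8, 267.2] [0.4964 0.0979 0.131 ]
```

View pics/s3.png

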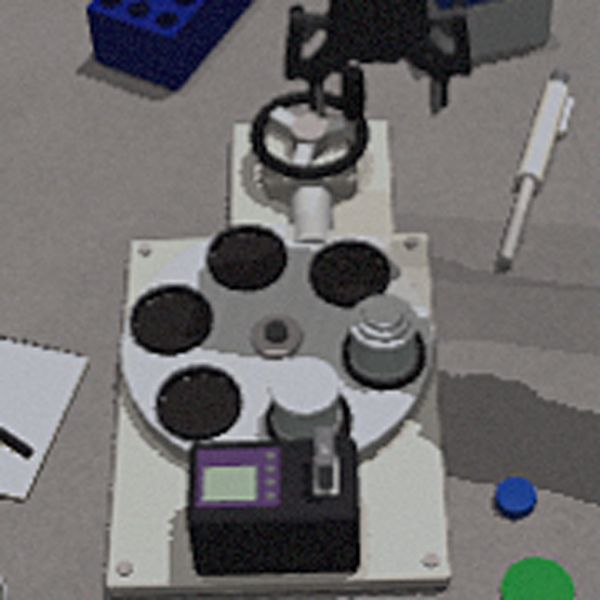

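Call:
play_rows(
  plan=[
    {"rx":0,"ry":0,"rz":0,"dx":0.4,"dy":2.6,"dz":0,"grip":1},
    {"rx":0,"ry":0,"rz":0,"dx":0.4,"dy":2.6,"dz":0,"grip":1},
    {"rx":0,"ry":0,"rz":0,"dx":0.4,"dy":2.6,"dz":0,"grip":1},
    {"rx":0,"ry":0,"rz":0,"dx":0.4,"dy":2.6,"dz":0,"grip":1},
    {"rx":0,"ry":0,"rz":0,"dx":0.4,"dy":2.6,"dz":0,"grip":1},
  ],
)

```text
time_s: 19.13
position: [0.5196, -0.321, 0.1926]
orientation: [-179.9, -0.0, 7.3]
contact_force: [1.3, 0.7, 0.2]
opening: 0.0855
```

Call:
play_rows(
  plan=[
    {"rx":0,"ry":0,"rz":0,"dx":0,"dy":0,"dz":0,"grip":1},
    {"rx":0,"ry":0,"rz":0,"dx":0,"dy":0,"dz":0,"grip":1},
    {"rx":0,"ry":0,"rz":0,"dx":0,"dy":0,"dz":0,"grip":1},
  ],
)

```text
time_s: 19.38
position: [0.5191, -0.3197, 0.1922]
orientation: [-179.9, -0.0, 7.3]
contact_force: [0.4, 1.0, 1.3]
opening: 0.0853
```

```bash
python3 - <<'E'
from h import *
print(state()['position'])
D=shot('side'); im=D['color'][115:195,220:320,::-1]; cv2.imwrite('pics/s4.png',cv2.resize(im,(700,560),interpolation=cv2.INTER_CUBIC))
for z in (.073,.105,.13): print(z,proj(D,[[.518,-.3255,z],[.552,-.301,z]]).round(1).tolist())
for r in tip_of('side','crank_grip')[:2]: print(r['conf'],r['centre'],atz(D,r['centre'],.105))
E
```

```text
[ 0.51910383 -0.31968679  0.19224429]
0.073 [[275.4, 153.1], [263.4, 158.1]]
0.105 [[275.2, 145.5], [263.1, 150.6]]
0.13 [[275.1, 139.4], [262.8, 144.5]]
0.49 [148.2, 274.3] [ 0.51962993 -0.3138121   0.105     ]
```

View pics/s4.png

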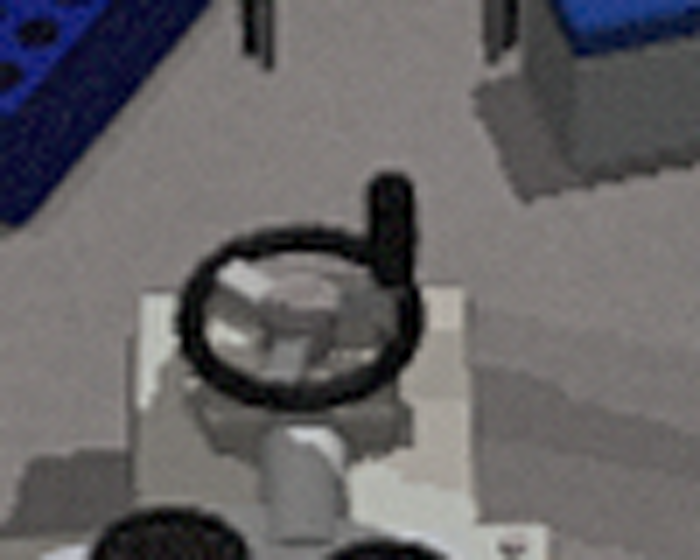

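Call:
play_rows(
  plan=[
    {"rx":0,"ry":0,"rz":0,"dx":-0.2,"dy":0,"dz":2,"grip":1},
    {"rx":0,"ry":0,"rz":0,"dx":0,"dy":0,"dz":3,"grip":1},
    {"rx":0,"ry":0,"rz":0,"dx":0,"dy":0,"dz":3,"grip":1},
    {"rx":0,"ry":0,"rz":0,"dx":0,"dy":0,"dz":2.6,"grip":1},
    {"rx":0,"ry":0,"rz":0,"dx":0,"dy":0,"dz":0,"grip":1},
  ],
)

```text
time_s: 19.9
position: [0.5131, -0.3195, 0.0815]
orientation: [-179.6, 0.5, 7.3]
contact_force: [-1.2, 0.4, -0.1]
opening: 0.0855
```

Call:
play_rows(
  plan=[
    {"rx":0,"ry":0,"rz":0,"dx":0,"dy":0,"dz":0,"grip":0.15},
    {"rx":0,"ry":0,"rz":0,"dx":0,"dy":0,"dz":0,"grip":0.15},
    {"rx":0,"ry":0,"rz":0,"dx":0,"dy":0,"dz":0,"grip":0.15},
    {"rx":0,"ry":0,"rz":0,"dx":0,"dy":0,"dz":0,"grip":0.15},
    {"rx":0,"ry":0,"rz":0,"dx":0,"dy":0,"dz":0,"grip":0.15},
  ],
)

```text
time_s: 20.32
position: [0.5175, -0.323, 0.0879]
orientation: [179.9, -0.1, 7.1]
contact_force: [-3.0, -0.3, 4.5]
opening: 0.0256
```

Call:
play_rows(
  plan=[
    {"rx":0,"ry":0,"rz":0,"dx":0,"dy":0,"dz":0,"grip":0.15},
    {"rx":0,"ry":0,"rz":0,"dx":0,"dy":0,"dz":0,"grip":0.15},
    {"rx":0,"ry":0,"rz":0,"dx":0,"dy":0,"dz":0,"grip":0.15},
  ],
)

```text
time_s: 20.57
position: [0.5162, -0.3231, 0.0881]
orientation: [179.9, 0.0, 7.1]
contact_force: [-2.2, 1.1, 6.0]
opening: 0.0219
```

Call:
play_rows(
  plan=[
    {"rx":0,"ry":0,"rz":0,"dx":-0.44,"dy":-1.27,"dz":0,"grip":0.15},
    {"rx":0,"ry":0,"rz":0,"dx":0,"dy":-1.49,"dz":0,"grip":0.15},
    {"rx":0,"ry":0,"rz":0,"dx":0.51,"dy":-1.4,"dz":0,"grip":0.15},
    {"rx":0,"ry":0,"rz":0,"dx":0,"dy":0,"dz":0,"grip":0.15},
    {"rx":0,"ry":0,"rz":0,"dx":0,"dy":0,"dz":0,"grip":0.15},
  ],
)

```text
time_s: 20.98
position: [0.5178, -0.2829, 0.0881]
orientation: [179.7, -0.7, 7.2]
contact_force: [8.0, -2.9, -3.5]
opening: 0.0219
```

```bash
cat > circ.py <<'E'
import numpy as np
def rows(C,start,angs,yaw=7.1,r=.043):
    """world-frame targets on a circle -> tool-frame dx,dy (cm)"""
    y=np.radians(yaw);p=np.array(start)
    for a in angs:
        q=np.array(C)+r*np.array([np.cos(np.radians(a)),np.sin(np.radians(a))]); d=(q-p)*100; p=q
        print(round(a,1),'dx %.2f dy %.2f'%(d[0]*np.cos(y)+d[1]*np.sin(y),d[0]*np.sin(y)-d[1]*np.cos(y)))
E
python3 -c "
from circ import *
rows((.555,-.3045),(.5118,-.2817),np.linspace(-210,-345,8))"
```

```text
-210.0 dx 0.58 dy 0.20
-229.3 dx 1.05 dy -0.99
-248.6 dx 1.32 dy -0.59
-267.9 dx 1.44 dy -0.12
-287.1 dx 1.39 dy 0.36
-306.4 dx 1.20 dy 0.80
-325.7 dx 0.86 dy 1.15
-345.0 dx 0.43 dy 1.37
```

Call:
play_rows(
  plan=[
    {"rx":0,"ry":0,"rz":0,"dx":0.58,"dy":0.2,"dz":0,"grip":0.15},
    {"rx":0,"ry":0,"rz":0,"dx":1.05,"dy":-0.99,"dz":0,"grip":0.15},
    {"rx":0,"ry":0,"rz":0,"dx":1.32,"dy":-0.59,"dz":0,"grip":0.15},
    {"rx":0,"ry":0,"rz":0,"dx":1.44,"dy":-0.12,"dz":0,"grip":0.15},
  ],
)

```text
time_s: 21.32
position: [0.5495, -0.2618, 0.088]
orientation: [180.0, 0.6, 7.0]
contact_force: [-7.3, -2.8, 10.0]
opening: 0.0221
```

Call:
play_rows(
  plan=[
    {"rx":0,"ry":0,"rz":0,"dx":1.39,"dy":0.36,"dz":0,"grip":0.15},
    {"rx":0,"ry":0,"rz":0,"dx":1.2,"dy":0.8,"dz":0,"grip":0.15},
    {"rx":0,"ry":0,"rz":0,"dx":0.86,"dy":1.15,"dz":0,"grip":0.15},
  ],
)

```text
time_s: 21.57
position: [0.5886, -0.2775, 0.088]
orientation: [-179.8, 0.4, 7.2]
contact_force: [-10.2, 4.3, 12.5]
opening: 0.0218
```

Call:
play_rows(
  plan=[
    {"rx":0,"ry":0,"rz":0,"dx":0.43,"dy":1.37,"dz":0,"grip":0.15},
    {"rx":0,"ry":0,"rz":0,"dx":0,"dy":0,"dz":0,"grip":0.15},
    {"rx":0,"ry":0,"rz":0,"dx":0,"dy":0,"dz":0,"grip":0.15},
  ],
)

```text
time_s: 21.82
position: [0.5969, -0.2946, 0.0881]
orientation: [179.9, 0.0, 7.0]
contact_force: [-1.2, -0.9, 6.0]
opening: 0.0218
```

Call:
play_rows(
  plan=[
    {"rx":0,"ry":0,"rz":0,"dx":0.04,"dy":0.67,"dz":0,"grip":0.15},
    {"rx":0,"ry":0,"rz":0,"dx":0,"dy":0,"dz":0,"grip":0.15},
    {"rx":0,"ry":0,"rz":0,"dx":0,"dy":0,"dz":0,"grip":0.15},
  ],
)

```text
time_s: 22.07
position: [0.5976, -0.298, 0.0881]
orientation: [-179.9, 0.1, 7.1]
contact_force: [-4.0, 2.7, 7.2]
opening: 0.022
```

Call:
play_rows(
  plan=[
    {"rx":0,"ry":0,"rz":0,"dx":0,"dy":0.2,"dz":0,"grip":0.15},
    {"rx":0,"ry":0,"rz":0,"dx":0,"dy":0,"dz":0,"grip":0.15},
    {"rx":0,"ry":0,"rz":0,"dx":0,"dy":0,"dz":0,"grip":0.7},
    {"rx":0,"ry":0,"rz":0,"dx":0,"dy":0,"dz":0,"grip":0.7},
    {"rx":0,"ry":0,"rz":0,"dx":0,"dy":0,"dz":0,"grip":0.7},
  ],
)

```text
time_s: 22.48
position: [0.5985, -0.3018, 0.0864]
orientation: [180.0, -0.0, 7.1]
contact_force: [0.0, 1.1, 0.1]
opening: 0.0575
```

Call:
play_rows(
  plan=[
    {"rx":0,"ry":0,"rz":0,"dx":0,"dy":0,"dz":-2,"grip":0.7},
    {"rx":0,"ry":0,"rz":0,"dx":0,"dy":0,"dz":-3,"grip":0.7},
    {"rx":0,"ry":0,"rz":0,"dx":0,"dy":0,"dz":-3,"grip":0.7},
    {"rx":0,"ry":0,"rz":0,"dx":0,"dy":0,"dz":-3,"grip":0.7},
    {"rx":0,"ry":0,"rz":0,"dx":-0.4,"dy":-1.5,"dz":-1,"grip":0.7},
  ],
)

```text
time_s: 22.9
position: [0.5953, -0.2915, 0.2111]
orientation: [179.6, -0.5, 6.8]
contact_force: [0.6, -0.2, 1.1]
opening: 0.06
```

Call:
play_rows(
  plan=[
    {"rx":0,"ry":0,"rz":0,"dx":-0.4,"dy":-3.1,"dz":0,"grip":0.7},
    {"rx":0,"ry":0,"rz":0,"dx":-0.4,"dy":-3.1,"dz":0,"grip":0.7},
    {"rx":0,"ry":0,"rz":0,"dx":-0.4,"dy":-3.1,"dz":0,"grip":0.7},
    {"rx":0,"ry":0,"rz":0,"dx":-0.4,"dy":-3.1,"dz":0,"grip":0.7},
    {"rx":0,"ry":0,"rz":0,"dx":-0.4,"dy":-3.1,"dz":0,"grip":0.7},
  ],
)

```text
time_s: 23.32
position: [0.5532, -0.1347, 0.2064]
orientation: [180.0, -0.0, 7.1]
contact_force: [0.3, 1.4, -0.5]
opening: 0.0599
```

```bash
cat > seats.py <<'E'
from h import *
from scipy.optimize import least_squares
import fit2q
E
python3 - <<'E'
from h import *
print(state()['position'])
D=shot('side')
for r in tip_of('side','slide_grip')[:2]: print('slide',r['conf'],r['centre'],atz(D,r['centre'],.131))
x0,y0=195,175; g=D['color'].max(2)[y0:262,x0:315]
n,l,st,ce=cv2.connectedComponentsWithStats((g<70).astype(np.uint8))
for i in range(1,n):
    if st[i][4]>100: print((ce[i]+[x0,y0]).round(1),st[i])
t=np.linspace(0,2*np.pi,40,endpoint=False)
for k in range(6):
    a=np.radians(37.1+60*k);x,y=.5583+.092*np.cos(a),-.0756+.092*np.sin(a)
    P=np.vstack([np.c_[x+.0355*np.cos(t),y+.0355*np.sin(t),np.full(40,z)] for z in(.046,.056)])
    h=cv2.convexHull(proj(D,P).astype(np.float32)); m=cv2.moments(h); print('model',k*60+30,round(m['m10']/m['m00'],1),round(m['m01']/m['m00'],1))
im=D['color'][160:300,190:340,::-1]; cv2.imwrite('pics/s5.png',cv2.resize(im,None,fx=4,fy=4,interpolation=cv2.INTER_CUBIC))
E
```

```text
[ 0.55324194 -0.1346618   0.2063769 ]
slide 0.52 [257.5, 269.5] [0.49080036 0.0965541  0.131     ]
[252.4 196.1] [ 46  11  24  20 367]
[280.2 206.9] [ 73  23  25  19 372]
[224.7 208.9] [ 18  24  24  21 389]
[223.6 234.6] [ 16  49  26  22 450]
[282.1 237.2] [ 74  52  26  18 130]
[250.4 253.5] [ 31  65  40  22 226]
model 30 223.4 235.0
model 90 252.5 247.9
model 150 281.5 233.3
model 210 280.4 207.4
model 270 252.5 196.0
model 330 224.6 209.0
```

View pics/s5.png

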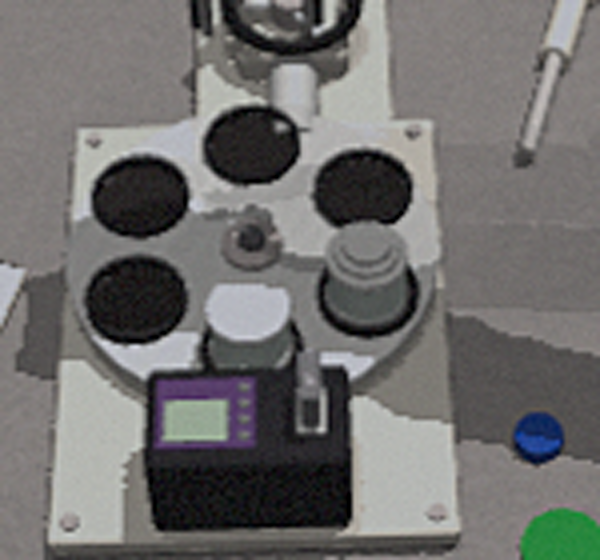

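Call:
play_rows(
  plan=[
    {"rx":0,"ry":0,"rz":0,"dx":-0.4,"dy":-3.1,"dz":0,"grip":0.7},
    {"rx":0,"ry":0,"rz":0,"dx":-0.4,"dy":-3.1,"dz":0,"grip":0.7},
    {"rx":0,"ry":0,"rz":0,"dx":-0.4,"dy":-3.1,"dz":0,"grip":0.7},
    {"rx":0,"ry":0,"rz":0,"dx":-0.4,"dy":-3.1,"dz":0,"grip":0.7},
    {"rx":0,"ry":0,"rz":0,"dx":-0.4,"dy":-3.1,"dz":0,"grip":0.7},
  ],
)

```text
time_s: 23.83
position: [0.5148, 0.0162, 0.2064]
orientation: [180.0, -0.0, 7.0]
contact_force: [0.5, -0.8, -0.5]
opening: 0.0595
```

Call:
play_rows(
  plan=[
    {"rx":0,"ry":0,"rz":0,"dx":-0.4,"dy":-3.1,"dz":0,"grip":0.7},
    {"rx":0,"ry":0,"rz":0,"dx":-0.4,"dy":-3.1,"dz":0,"grip":0.7},
    {"rx":0,"ry":0,"rz":0,"dx":0,"dy":-1.2,"dz":0,"grip":0.7},
    {"rx":0,"ry":0,"rz":0,"dx":0,"dy":0,"dz":0,"grip":0.7},
    {"rx":0,"ry":0,"rz":0,"dx":0,"dy":0,"dz":0,"grip":0.7},
  ],
)

```text
time_s: 24.25
position: [0.4982, 0.0874, 0.2063]
orientation: [179.9, -0.0, 7.1]
contact_force: [0.1, -1.1, -0.4]
opening: 0.0598
```

```bash
python3 - <<'E'
from h import *
p=state()['position'];print(p)
D=shot('side')
print(atz(D,(256.5,267.4),.131),proj(D,[[.496,.093,.131],[.496,.093,.147]]))
x0,y0=225,200
im=cv2.resize(D['color'][200:290,225:325,::-1],None,fx=6,fy=6,interpolation=cv2.INTER_CUBIC)
for q in proj(D,[[.496,.093,.147],[.496,.093,.111],p]): cv2.circle(im,tuple(int(v) for v in (q-[x0,y0]+.5)*6),3,(0,0,255),-1)
cv2.imwrite('pics/s6.png',im)
E
```

```text
[0.4982399  0.08741785 0.20634085]
[0.49626888 0.0940576  0.131     ] [[267.55366831 256.15382228]
 [267.39232611 252.46830963]]
```

View pics/s6.png

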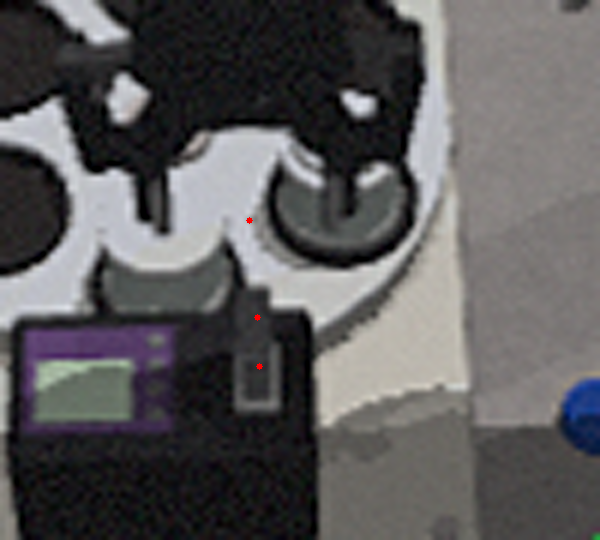

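Call:
play_rows(
  plan=[
    {"rx":0,"ry":0,"rz":0,"dx":-0.12,"dy":-0.6,"dz":1.5,"grip":0.7},
    {"rx":0,"ry":0,"rz":0,"dx":0,"dy":0,"dz":2.5,"grip":0.7},
    {"rx":0,"ry":0,"rz":0,"dx":0,"dy":0,"dz":2.5,"grip":0.7},
    {"rx":0,"ry":0,"rz":0,"dx":0,"dy":0,"dz":1.5,"grip":0.7},
    {"rx":0,"ry":0,"rz":0,"dx":0,"dy":0,"dz":0.7,"grip":0.7},
  ],
)

```text
time_s: 24.72
position: [0.4951, 0.0907, 0.1169]
orientation: [179.9, 0.2, 6.9]
contact_force: [-0.9, 0.2, 0.3]
opening: 0.0599
```

Call:
play_rows(
  plan=[
    {"rx":0,"ry":0,"rz":0,"dx":0,"dy":0,"dz":0,"grip":0.7},
    {"rx":0,"ry":0,"rz":0,"dx":0,"dy":0,"dz":0,"grip":0.7},
    {"rx":0,"ry":0,"rz":0,"dx":0,"dy":0,"dz":0,"grip":0.7},
  ],
)

```text
time_s: 24.97
position: [0.4968, 0.0936, 0.1203]
orientation: [-180.0, -0.1, 7.0]
contact_force: [0.2, 0.3, -0.3]
opening: 0.0597
```

Call:
play_rows(
  plan=[
    {"rx":0,"ry":0,"rz":0,"dx":0,"dy":0,"dz":0.4,"grip":0.05},
    {"rx":0,"ry":0,"rz":0,"dx":0,"dy":0,"dz":0,"grip":0.05},
    {"rx":0,"ry":0,"rz":0,"dx":0,"dy":0,"dz":0,"grip":0.05},
    {"rx":0,"ry":0,"rz":0,"dx":0,"dy":0,"dz":0,"grip":0.05},
    {"rx":0,"ry":0,"rz":0,"dx":0,"dy":0,"dz":0,"grip":0.05},
  ],
  force=80,
)

```text
time_s: 25.38
position: [0.4965, 0.0942, 0.1159]
orientation: [-180.0, -0.1, 7.1]
contact_force: [1.1, 0.7, 2.5]
opening: 0.0108
```

Call:
play_rows(
  plan=[
    {"rx":0,"ry":0,"rz":0,"dx":0,"dy":0,"dz":0,"grip":0.05},
    {"rx":0,"ry":0,"rz":0,"dx":0,"dy":0,"dz":0,"grip":0.05},
    {"rx":0,"ry":0,"rz":0,"dx":0,"dy":0,"dz":0,"grip":0.05},
    {"rx":0,"ry":0,"rz":0,"dx":0,"dy":0,"dz":0,"grip":0.05},
    {"rx":0,"ry":0,"rz":0,"dx":0,"dy":0,"dz":0,"grip":0.05},
  ],
)

```text
time_s: 25.8
position: [0.4965, 0.0942, 0.1159]
orientation: [-180.0, -0.1, 7.1]
contact_force: [2.1, -0.6, 5.5]
opening: 0.0107
```

Call:
play_rows(
  plan=[
    {"rx":0,"ry":0,"rz":0,"dx":0,"dy":0,"dz":-0.5,"grip":0.05},
    {"rx":0,"ry":0,"rz":0,"dx":0,"dy":0,"dz":-0.7,"grip":0.05},
    {"rx":0,"ry":0,"rz":0,"dx":0,"dy":0,"dz":-0.7,"grip":0.05},
    {"rx":0,"ry":0,"rz":0,"dx":0,"dy":0,"dz":-0.7,"grip":0.05},
    {"rx":0,"ry":0,"rz":0,"dx":0,"dy":0,"dz":-0.6,"grip":0.05},
  ],
)

```text
time_s: 26.22
position: [0.4964, 0.0942, 0.1468]
orientation: [-179.9, -0.1, 7.1]
contact_force: [6.4, 0.8, -8.6]
opening: 0.0111
```

Call:
play_rows(
  plan=[
    {"rx":0,"ry":0,"rz":0,"dx":0,"dy":0,"dz":-0.4,"grip":0.05},
    {"rx":0,"ry":0,"rz":0,"dx":0,"dy":0,"dz":-0.2,"grip":0.05},
    {"rx":0,"ry":0,"rz":0,"dx":0,"dy":0,"dz":0,"grip":0.05},
    {"rx":0,"ry":0,"rz":0,"dx":0,"dy":0,"dz":0,"grip":0.05},
  ],
)

```text
time_s: 26.55
position: [0.4964, 0.0942, 0.1524]
orientation: [-179.9, -0.1, 7.1]
contact_force: [5.6, 1.2, -7.9]
opening: 0.011
```

Call:
play_rows(
  plan=[
    {"rx":0,"ry":0,"rz":0,"dx":0,"dy":0,"dz":-0.25,"grip":0.05},
    {"rx":0,"ry":0,"rz":0,"dx":0,"dy":0,"dz":-0.2,"grip":0.05},
    {"rx":0,"ry":0,"rz":0,"dx":0,"dy":0,"dz":0,"grip":0.05},
    {"rx":0,"ry":0,"rz":0,"dx":0,"dy":0,"dz":0,"grip":0.05},
  ],
)

```text
time_s: 26.88
position: [0.4964, 0.0942, 0.1567]
orientation: [-179.9, -0.1, 7.1]
contact_force: [5.8, 1.7, -9.2]
opening: 0.0112
```

```bash
python3 - <<'E'
from h import *
print(state()['position'])
D=shot('side'); im=D['color'][225:275,245:295,::-1]
cv2.imwrite('pics/s7.png',np.clip(cv2.resize(im,None,fx=12,fy=12,interpolation=cv2.INTER_CUBIC)*1.6,0,255).astype(np.uint8))
E
```

```text
[0.49638397 0.09419827 0.15668999]
```

View pics/s7.png

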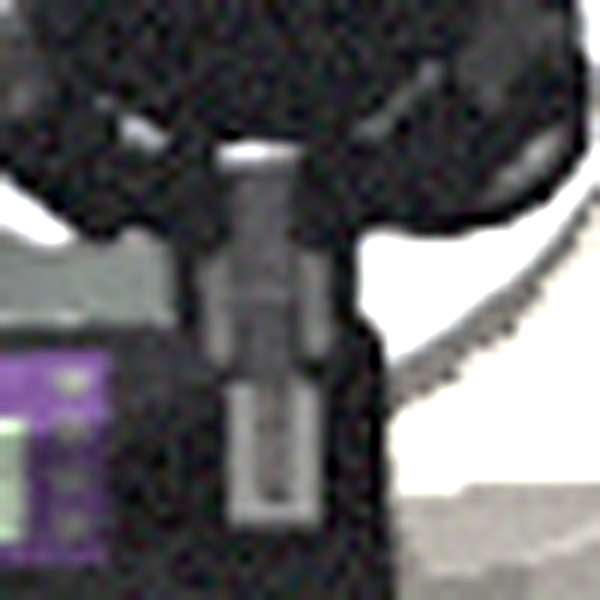

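Call:
play_rows(
  plan=[
    {"rx":0,"ry":0,"rz":0,"dx":0,"dy":0,"dz":0,"grip":0.05},
    {"rx":0,"ry":0,"rz":0,"dx":0,"dy":0,"dz":0,"grip":0.05},
    {"rx":0,"ry":0,"rz":0,"dx":0,"dy":0,"dz":0,"grip":0.05},
    {"rx":0,"ry":0,"rz":0,"dx":0,"dy":0,"dz":0,"grip":0.05},
    {"rx":0,"ry":0,"rz":0,"dx":0,"dy":0,"dz":0,"grip":0.05},
  ],
)

```text
time_s: 27.35
position: [0.4964, 0.0942, 0.1566]
orientation: [-179.9, -0.1, 7.1]
contact_force: [5.6, 1.9, -9.2]
opening: 0.011
```

Call:
play_rows(
  plan=[
    {"rx":0,"ry":0,"rz":0,"dx":0,"dy":0,"dz":0,"grip":0.05},
    {"rx":0,"ry":0,"rz":0,"dx":0,"dy":0,"dz":0,"grip":0.05},
    {"rx":0,"ry":0,"rz":0,"dx":0,"dy":0,"dz":0,"grip":0.05},
    {"rx":0,"ry":0,"rz":0,"dx":0,"dy":0,"dz":0,"grip":0.05},
    {"rx":0,"ry":0,"rz":0,"dx":0,"dy":0,"dz":0,"grip":0.05},
  ],
)

```text
time_s: 27.77
position: [0.4964, 0.0942, 0.1566]
orientation: [-179.9, -0.1, 7.1]
contact_force: [7.1, 1.2, -9.1]
opening: 0.011
```

Call:
play_rows(
  plan=[
    {"rx":0,"ry":0,"rz":0,"dx":0,"dy":0,"dz":0,"grip":0.05},
    {"rx":0,"ry":0,"rz":0,"dx":0,"dy":0,"dz":0,"grip":0.05},
    {"rx":0,"ry":0,"rz":0,"dx":0,"dy":0,"dz":0,"grip":0.05},
    {"rx":0,"ry":0,"rz":0,"dx":0,"dy":0,"dz":0,"grip":0.05},
    {"rx":0,"ry":0,"rz":0,"dx":0,"dy":0,"dz":0,"grip":0.05},
  ],
)

```text
time_s: 28.18
position: [0.4964, 0.0942, 0.1566]
orientation: [-179.9, -0.1, 7.1]
contact_force: [5.9, 1.4, -9.5]
opening: 0.0103
```

Call:
play_rows(
  plan=[
    {"rx":0,"ry":0,"rz":0,"dx":0,"dy":0,"dz":0,"grip":0.05},
    {"rx":0,"ry":0,"rz":0,"dx":0,"dy":0,"dz":0,"grip":0.05},
    {"rx":0,"ry":0,"rz":0,"dx":0,"dy":0,"dz":0,"grip":0.05},
    {"rx":0,"ry":0,"rz":0,"dx":0,"dy":0,"dz":0,"grip":0.05},
    {"rx":0,"ry":0,"rz":0,"dx":0,"dy":0,"dz":0,"grip":0.05},
  ],
)

```text
time_s: 28.6
position: [0.4964, 0.0942, 0.1566]
orientation: [-179.9, -0.1, 7.1]
contact_force: [5.3, 1.4, -9.1]
opening: 0.0108
```

Call:
play_rows(
  plan=[
    {"rx":0,"ry":0,"rz":0,"dx":0,"dy":0,"dz":0,"grip":0.05},
    {"rx":0,"ry":0,"rz":0,"dx":0,"dy":0,"dz":0,"grip":0.05},
    {"rx":0,"ry":0,"rz":0,"dx":0,"dy":0,"dz":0,"grip":0.05},
    {"rx":0,"ry":0,"rz":0,"dx":0,"dy":0,"dz":0,"grip":0.05},
    {"rx":0,"ry":0,"rz":0,"dx":0,"dy":0,"dz":0,"grip":0.05},
  ],
)

```text
time_s: 29.02
position: [0.4964, 0.0942, 0.1566]
orientation: [-179.9, -0.1, 7.1]
contact_force: [6.5, 1.8, -10.9]
opening: 0.0105
```

Call:
play_rows(
  plan=[
    {"rx":0,"ry":0,"rz":0,"dx":0,"dy":0,"dz":0,"grip":0.05},
    {"rx":0,"ry":0,"rz":0,"dx":0,"dy":0,"dz":0,"grip":0.05},
    {"rx":0,"ry":0,"rz":0,"dx":0,"dy":0,"dz":0,"grip":0.05},
  ],
)

```text
time_s: 29.27
position: [0.4964, 0.0942, 0.1566]
orientation: [-179.9, -0.1, 7.1]
contact_force: [5.8, 1.4, -9.5]
opening: 0.011
```

Call:
play_rows(
  plan=[
    {"rx":0,"ry":0,"rz":0,"dx":0,"dy":0,"dz":0.5,"grip":0.05},
    {"rx":0,"ry":0,"rz":0,"dx":0,"dy":0,"dz":0.8,"grip":0.05},
    {"rx":0,"ry":0,"rz":0,"dx":0,"dy":0,"dz":0.8,"grip":0.05},
    {"rx":0,"ry":0,"rz":0,"dx":0,"dy":0,"dz":0.8,"grip":0.05},
    {"rx":0,"ry":0,"rz":0,"dx":0,"dy":0,"dz":0.7,"grip":0.05},
  ],
)

```text
time_s: 29.68
position: [0.4964, 0.0942, 0.1208]
orientation: [-179.9, -0.1, 7.1]
contact_force: [4.3, 1.0, -4.3]
opening: 0.0106
```

Call:
play_rows(
  plan=[
    {"rx":0,"ry":0,"rz":0,"dx":0,"dy":0,"dz":0.4,"grip":0.05},
    {"rx":0,"ry":0,"rz":0,"dx":0,"dy":0,"dz":0.15,"grip":0.05},
    {"rx":0,"ry":0,"rz":0,"dx":0,"dy":0,"dz":0,"grip":0.05},
    {"rx":0,"ry":0,"rz":0,"dx":0,"dy":0,"dz":0,"grip":0.05},
  ],
)

```text
time_s: 30.02
position: [0.4964, 0.0942, 0.1162]
orientation: [-180.0, -0.1, 7.1]
contact_force: [5.2, 1.4, -4.7]
opening: 0.0109
```

Call:
play_rows(
  plan=[
    {"rx":0,"ry":0,"rz":0,"dx":0,"dy":0,"dz":0,"grip":0.7},
    {"rx":0,"ry":0,"rz":0,"dx":0,"dy":0,"dz":0,"grip":0.7},
    {"rx":0,"ry":0,"rz":0,"dx":0,"dy":0,"dz":0,"grip":0.7},
    {"rx":0,"ry":0,"rz":0,"dx":0,"dy":0,"dz":0,"grip":0.7},
    {"rx":0,"ry":0,"rz":0,"dx":0,"dy":0,"dz":-1,"grip":0.7},
  ],
)

```text
time_s: 30.43
position: [0.4936, 0.0936, 0.1252]
orientation: [180.0, 0.3, 7.1]
contact_force: [-0.8, -0.2, -0.5]
opening: 0.0601
```

Call:
play_rows(
  plan=[
    {"rx":0,"ry":0,"rz":0,"dx":0,"dy":0,"dz":-3,"grip":0.7},
    {"rx":0,"ry":0,"rz":0,"dx":0,"dy":0,"dz":-3,"grip":0.7},
    {"rx":0,"ry":0,"rz":0,"dx":0.2,"dy":1.5,"dz":-2,"grip":0.7},
    {"rx":0,"ry":0,"rz":0,"dx":0.4,"dy":3.1,"dz":0,"grip":0.7},
    {"rx":0,"ry":0,"rz":0,"dx":0.4,"dy":3.1,"dz":0,"grip":0.7},
  ],
)

```text
time_s: 30.85
position: [0.5159, 0.0198, 0.2092]
orientation: [-180.0, -0.3, 7.3]
contact_force: [0.0, -0.8, -0.4]
opening: 0.0602
```

Call:
play_rows(
  plan=[
    {"rx":0,"ry":0,"rz":0,"dx":0.4,"dy":3.1,"dz":0,"grip":0.7},
    {"rx":0,"ry":0,"rz":0,"dx":0.4,"dy":3.1,"dz":0,"grip":0.7},
    {"rx":0,"ry":0,"rz":0,"dx":0.4,"dy":3.1,"dz":0,"grip":0.7},
    {"rx":0,"ry":0,"rz":0,"dx":0.4,"dy":3.1,"dz":0,"grip":0.7},
    {"rx":0,"ry":0,"rz":0,"dx":0.4,"dy":3.1,"dz":0,"grip":0.7},
  ],
)

```text
time_s: 31.27
position: [0.5539, -0.1338, 0.2073]
orientation: [-180.0, -0.0, 7.1]
contact_force: [0.9, -0.0, -0.0]
opening: 0.0599
```

Call:
play_rows(
  plan=[
    {"rx":0,"ry":0,"rz":0,"dx":0.4,"dy":3.1,"dz":0,"grip":0.7},
    {"rx":0,"ry":0,"rz":0,"dx":0.4,"dy":3.1,"dz":0,"grip":0.7},
    {"rx":0,"ry":0,"rz":0,"dx":0.4,"dy":3.1,"dz":0,"grip":0.7},
    {"rx":0,"ry":0,"rz":0,"dx":0.4,"dy":3.1,"dz":0,"grip":0.7},
    {"rx":0,"ry":0,"rz":0,"dx":0.4,"dy":3.1,"dz":0,"grip":0.7},
  ],
)

```text
time_s: 31.68
position: [0.5929, -0.2851, 0.2072]
orientation: [-180.0, 0.0, 7.1]
contact_force: [-0.1, 0.2, -0.2]
opening: 0.0598
```

Call:
play_rows(
  plan=[
    {"rx":0,"ry":0,"rz":0,"dx":0,"dy":1.5,"dz":0,"grip":0.7},
    {"rx":0,"ry":0,"rz":0,"dx":0,"dy":0,"dz":0,"grip":0.7},
    {"rx":0,"ry":0,"rz":0,"dx":0,"dy":0,"dz":0,"grip":0.7},
    {"rx":0,"ry":0,"rz":0,"dx":0,"dy":0,"dz":0,"grip":0.7},
  ],
)

```text
time_s: 32.02
position: [0.595, -0.2964, 0.2068]
orientation: [-179.9, -0.0, 7.2]
contact_force: [0.3, -0.5, 0.4]
opening: 0.0598
```

Call:
play_rows(
  plan=[
    {"rx":0,"ry":0,"rz":0,"dx":0.23,"dy":0.3,"dz":2,"grip":0.7},
    {"rx":0,"ry":0,"rz":0,"dx":0,"dy":0,"dz":3,"grip":0.7},
    {"rx":0,"ry":0,"rz":0,"dx":0,"dy":0,"dz":3,"grip":0.7},
    {"rx":0,"ry":0,"rz":0,"dx":0,"dy":0,"dz":2.5,"grip":0.7},
    {"rx":0,"ry":0,"rz":0,"dx":0,"dy":0,"dz":1.3,"grip":0.7},
  ],
)

```text
time_s: 32.43
position: [0.5959, -0.2981, 0.0855]
orientation: [-179.8, 0.3, 7.3]
contact_force: [-0.0, -0.4, 0.6]
opening: 0.0594
```

Call:
play_rows(
  plan=[
    {"rx":0,"ry":0,"rz":0,"dx":0,"dy":0,"dz":0,"grip":0.7},
    {"rx":0,"ry":0,"rz":0,"dx":0,"dy":0,"dz":0,"grip":0.7},
    {"rx":0,"ry":0,"rz":0,"dx":0,"dy":0,"dz":0,"grip":0.15},
    {"rx":0,"ry":0,"rz":0,"dx":0,"dy":0,"dz":0,"grip":0.15},
    {"rx":0,"ry":0,"rz":0,"dx":0,"dy":0,"dz":0,"grip":0.15},
  ],
  force=60,
)

```text
time_s: 32.85
position: [0.5985, -0.3016, 0.0903]
orientation: [179.9, -0.1, 7.1]
contact_force: [-4.7, -1.1, 6.7]
opening: 0.0243
```

Call:
play_rows(
  plan=[
    {"rx":0,"ry":0,"rz":0,"dx":0,"dy":0,"dz":0,"grip":0.15},
    {"rx":0,"ry":0,"rz":0,"dx":0,"dy":0,"dz":0,"grip":0.15},
    {"rx":0,"ry":0,"rz":0,"dx":0,"dy":0,"dz":0,"grip":0.15},
  ],
)

```text
time_s: 33.1
position: [0.598, -0.3017, 0.0906]
orientation: [179.9, -0.1, 7.1]
contact_force: [-1.8, 0.9, 5.6]
opening: 0.0213
```

```bash
python3 -c "
from circ import *
rows((.555,-.3045),(.555+.043*np.cos(np.radians(7.1)),-.3045+.043*np.sin(np.radians(7.1))),7.1-18*np.arange(1,21))"
```

```text
-10.9 dx -0.21 dy 1.33
-28.9 dx -0.61 dy 1.20
-46.9 dx -0.95 dy 0.95
-64.9 dx -1.20 dy 0.61
-82.9 dx -1.33 dy 0.21
-100.9 dx -1.33 dy -0.21
-118.9 dx -1.20 dy -0.61
-136.9 dx -0.95 dy -0.95
-154.9 dx -0.61 dy -1.20
-172.9 dx -0.21 dy -1.33
-190.9 dx 0.21 dy -1.33
-208.9 dx 0.61 dy -1.20
-226.9 dx 0.95 dy -0.95
-244.9 dx 1.20 dy -0.61
-262.9 dx 1.33 dy -0.21
-280.9 dx 1.33 dy 0.21
-298.9 dx 1.20 dy 0.61
-316.9 dx 0.95 dy 0.95
-334.9 dx 0.61 dy 1.20
-352.9 dx 0.21 dy 1.33
```

Call:
play_rows(
  plan=[
    {"rx":0,"ry":0,"rz":0,"dx":-0.21,"dy":1.33,"dz":0,"grip":0.15},
    {"rx":0,"ry":0,"rz":0,"dx":-0.61,"dy":1.2,"dz":0,"grip":0.15},
    {"rx":0,"ry":0,"rz":0,"dx":-0.95,"dy":0.95,"dz":0,"grip":0.15},
    {"rx":0,"ry":0,"rz":0,"dx":-1.2,"dy":0.61,"dz":0,"grip":0.15},
    {"rx":0,"ry":0,"rz":0,"dx":-1.33,"dy":0.21,"dz":0,"grip":0.15},
  ],
)

```text
time_s: 33.52
position: [0.5673, -0.349, 0.0907]
orientation: [179.8, -0.9, 7.2]
contact_force: [8.8, -0.2, -1.2]
opening: 0.0217
```

Call:
play_rows(
  plan=[
    {"rx":0,"ry":0,"rz":0,"dx":-1.33,"dy":-0.21,"dz":0,"grip":0.15},
    {"rx":0,"ry":0,"rz":0,"dx":-1.2,"dy":-0.61,"dz":0,"grip":0.15},
    {"rx":0,"ry":0,"rz":0,"dx":-0.95,"dy":-0.95,"dz":0,"grip":0.15},
    {"rx":0,"ry":0,"rz":0,"dx":-0.61,"dy":-1.2,"dz":0,"grip":0.15},
    {"rx":0,"ry":0,"rz":0,"dx":-0.21,"dy":-1.33,"dz":0,"grip":0.15},
  ],
)

```text
time_s: 33.93
position: [0.5138, -0.3185, 0.0907]
orientation: [179.4, -0.3, 6.9]
contact_force: [3.5, -7.7, 0.5]
opening: 0.0213
```

Call:
play_rows(
  plan=[
    {"rx":0,"ry":0,"rz":0,"dx":0.21,"dy":-1.33,"dz":0,"grip":0.15},
    {"rx":0,"ry":0,"rz":0,"dx":0.61,"dy":-1.2,"dz":0,"grip":0.15},
    {"rx":0,"ry":0,"rz":0,"dx":0.95,"dy":-0.95,"dz":0,"grip":0.15},
    {"rx":0,"ry":0,"rz":0,"dx":1.2,"dy":-0.61,"dz":0,"grip":0.15},
    {"rx":0,"ry":0,"rz":0,"dx":1.33,"dy":-0.21,"dz":0,"grip":0.15},
  ],
)

```text
time_s: 34.35
position: [0.5461, -0.2657, 0.0905]
orientation: [179.9, 0.4, 7.0]
contact_force: [-7.7, -2.6, 10.5]
opening: 0.0215
```

Call:
play_rows(
  plan=[
    {"rx":0,"ry":0,"rz":0,"dx":1.33,"dy":0.21,"dz":0,"grip":0.15},
    {"rx":0,"ry":0,"rz":0,"dx":1.2,"dy":0.61,"dz":0,"grip":0.15},
    {"rx":0,"ry":0,"rz":0,"dx":0.95,"dy":0.95,"dz":0,"grip":0.15},
    {"rx":0,"ry":0,"rz":0,"dx":0.61,"dy":1.2,"dz":0,"grip":0.15},
    {"rx":0,"ry":0,"rz":0,"dx":0.21,"dy":1.33,"dz":0,"grip":0.15},
  ],
)

```text
time_s: 34.77
position: [0.5973, -0.2974, 0.0905]
orientation: [-179.7, 0.1, 7.3]
contact_force: [-6.4, 6.4, 10.8]
opening: 0.0214
```

Smooth; second full turn.

Call:
play_rows(
  plan=[
    {"rx":0,"ry":0,"rz":0,"dx":-0.21,"dy":1.33,"dz":0,"grip":0.15},
    {"rx":0,"ry":0,"rz":0,"dx":-0.61,"dy":1.2,"dz":0,"grip":0.15},
    {"rx":0,"ry":0,"rz":0,"dx":-0.95,"dy":0.95,"dz":0,"grip":0.15},
    {"rx":0,"ry":0,"rz":0,"dx":-1.2,"dy":0.61,"dz":0,"grip":0.15},
    {"rx":0,"ry":0,"rz":0,"dx":-1.33,"dy":0.21,"dz":0,"grip":0.15},
  ],
)

```text
time_s: 35.18
position: [0.5672, -0.349, 0.0907]
orientation: [179.8, -0.9, 7.2]
contact_force: [8.6, -1.5, -1.5]
opening: 0.0216
```

Call:
play_rows(
  plan=[
    {"rx":0,"ry":0,"rz":0,"dx":-1.33,"dy":-0.21,"dz":0,"grip":0.15},
    {"rx":0,"ry":0,"rz":0,"dx":-1.2,"dy":-0.61,"dz":0,"grip":0.15},
    {"rx":0,"ry":0,"rz":0,"dx":-0.95,"dy":-0.95,"dz":0,"grip":0.15},
    {"rx":0,"ry":0,"rz":0,"dx":-0.61,"dy":-1.2,"dz":0,"grip":0.15},
    {"rx":0,"ry":0,"rz":0,"dx":-0.21,"dy":-1.33,"dz":0,"grip":0.15},
  ],
)

```text
time_s: 35.6
position: [0.5138, -0.3185, 0.0906]
orientation: [179.4, -0.3, 6.9]
contact_force: [2.1, -8.7, 0.5]
opening: 0.0213
```

Call:
play_rows(
  plan=[
    {"rx":0,"ry":0,"rz":0,"dx":0.21,"dy":-1.33,"dz":0,"grip":0.15},
    {"rx":0,"ry":0,"rz":0,"dx":0.61,"dy":-1.2,"dz":0,"grip":0.15},
    {"rx":0,"ry":0,"rz":0,"dx":0.95,"dy":-0.95,"dz":0,"grip":0.15},
    {"rx":0,"ry":0,"rz":0,"dx":1.2,"dy":-0.61,"dz":0,"grip":0.15},
    {"rx":0,"ry":0,"rz":0,"dx":1.33,"dy":-0.21,"dz":0,"grip":0.15},
  ],
)

```text
time_s: 36.02
position: [0.5461, -0.2657, 0.0905]
orientation: [179.9, 0.4, 7.0]
contact_force: [-7.9, -2.3, 10.2]
opening: 0.0217
```

Call:
play_rows(
  plan=[
    {"rx":0,"ry":0,"rz":0,"dx":1.33,"dy":0.21,"dz":0,"grip":0.15},
    {"rx":0,"ry":0,"rz":0,"dx":1.2,"dy":0.61,"dz":0,"grip":0.15},
    {"rx":0,"ry":0,"rz":0,"dx":0.95,"dy":0.95,"dz":0,"grip":0.15},
    {"rx":0,"ry":0,"rz":0,"dx":0.61,"dy":1.2,"dz":0,"grip":0.15},
    {"rx":0,"ry":0,"rz":0,"dx":0.21,"dy":1.33,"dz":0,"grip":0.15},
  ],
)

```text
time_s: 36.43
position: [0.5973, -0.2974, 0.0905]
orientation: [-179.7, 0.1, 7.3]
contact_force: [-6.3, 7.2, 10.8]
opening: 0.0216
```

Call:
play_rows(
  plan=[
    {"rx":0,"ry":0,"rz":0,"dx":0,"dy":0.2,"dz":0,"grip":0.15},
    {"rx":0,"ry":0,"rz":0,"dx":0,"dy":0,"dz":0,"grip":0.15},
    {"rx":0,"ry":0,"rz":0,"dx":0,"dy":0,"dz":0,"grip":0.15},
  ],
)

```text
time_s: 36.68
position: [0.5983, -0.3038, 0.0906]
orientation: [179.9, -0.1, 7.1]
contact_force: [-1.7, 0.5, 6.6]
opening: 0.0214
```

Call:
play_rows(
  plan=[
    {"rx":0,"ry":0,"rz":0,"dx":0,"dy":0,"dz":0,"grip":0.7},
    {"rx":0,"ry":0,"rz":0,"dx":0,"dy":0,"dz":0,"grip":0.7},
    {"rx":0,"ry":0,"rz":0,"dx":0,"dy":0,"dz":0,"grip":0.7},
    {"rx":0,"ry":0,"rz":0,"dx":0,"dy":0,"dz":-1.5,"grip":0.7},
    {"rx":0,"ry":0,"rz":0,"dx":0,"dy":0,"dz":-3,"grip":0.7},
  ],
)

```text
time_s: 37.1
position: [0.5949, -0.3026, 0.1294]
orientation: [-179.7, 0.5, 7.1]
contact_force: [0.5, -0.1, -0.1]
opening: 0.0596
```

Call:
play_rows(
  plan=[
    {"rx":0,"ry":0,"rz":0,"dx":0,"dy":0,"dz":-3,"grip":0.7},
    {"rx":0,"ry":0,"rz":0,"dx":0,"dy":0,"dz":-3,"grip":0.7},
    {"rx":0,"ry":0,"rz":0,"dx":-0.4,"dy":-1.5,"dz":-1.4,"grip":0.7},
    {"rx":0,"ry":0,"rz":0,"dx":-0.4,"dy":-3.1,"dz":0,"grip":0.7},
    {"rx":0,"ry":0,"rz":0,"dx":-0.4,"dy":-3.1,"dz":0,"grip":0.7},
  ],
)

```text
time_s: 37.52
position: [0.5768, -0.2292, 0.2086]
orientation: [179.9, -0.2, 6.9]
contact_force: [-0.1, 0.8, -0.4]
opening: 0.0595
```

Call:
play_rows(
  plan=[
    {"rx":0,"ry":0,"rz":0,"dx":-0.4,"dy":-3.1,"dz":0,"grip":0.7},
    {"rx":0,"ry":0,"rz":0,"dx":-0.4,"dy":-3.1,"dz":0,"grip":0.7},
    {"rx":0,"ry":0,"rz":0,"dx":-0.4,"dy":-3.1,"dz":0,"grip":0.7},
    {"rx":0,"ry":0,"rz":0,"dx":-0.4,"dy":-3.1,"dz":0,"grip":0.7},
    {"rx":0,"ry":0,"rz":0,"dx":0,"dy":0,"dz":0,"grip":0.7},
  ],
)

```text
time_s: 37.93
position: [0.544, -0.0983, 0.2082]
orientation: [-179.7, -0.0, 7.8]
contact_force: [0.4, -0.2, 0.8]
opening: 0.0598
```

```bash
python3 - <<'E'
from h import *
print(state()['position'])
D=shot('side')
x0,y0=195,175; g=D['color'].max(2)[y0:262,x0:315]
n,l,st,ce=cv2.connectedComponentsWithStats((g<70).astype(np.uint8))
for i in range(1,n):
    if st[i][4]>100: print((ce[i]+[x0,y0]).round(1),st[i])
cv2.imwrite('pics/s8.png',cv2.resize(D['color'][160:300,190:340,::-1],None,fx=4,fy=4,interpolation=cv2.INTER_CUBIC))
E
```

```text
[ 0.5440109  -0.09828296  0.20817692]
[252.4 196.2] [ 46  12  24  19 357]
[280.4 207.5] [ 74  23  24  20 396]
[224.8 208.1] [ 18  24  24  19 352]
[281.4 233.3] [ 74  48  26  22 442]
[222.7 238.8] [ 16  52  26  19 142]
[250.5 253.4] [ 31  65  40  22 230]
```

View pics/s8.png

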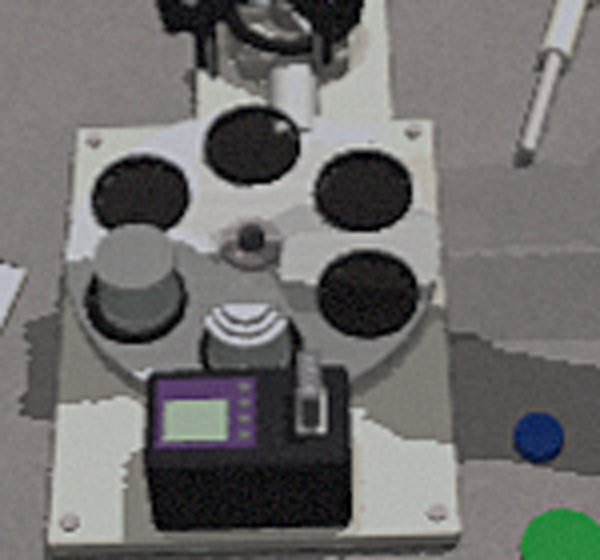

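Call:
play_rows(
  plan=[
    {"rx":0,"ry":0,"rz":0,"dx":-0.39,"dy":-3.1,"dz":0,"grip":0.7},
    {"rx":0,"ry":0,"rz":0,"dx":-0.39,"dy":-3.1,"dz":0,"grip":0.7},
    {"rx":0,"ry":0,"rz":0,"dx":-0.39,"dy":-3.1,"dz":0,"grip":0.7},
    {"rx":0,"ry":0,"rz":0,"dx":-0.39,"dy":-3.1,"dz":0,"grip":0.7},
    {"rx":0,"ry":0,"rz":0,"dx":-0.39,"dy":-3.1,"dz":0,"grip":0.7},
  ],
)

```text
time_s: 38.4
position: [0.507, 0.044, 0.2074]
orientation: [180.0, -0.0, 7.0]
contact_force: [0.2, 0.7, 0.7]
opening: 0.0598
```

Call:
play_rows(
  plan=[
    {"rx":0,"ry":0,"rz":0,"dx":-0.39,"dy":-3.1,"dz":0,"grip":0.7},
    {"rx":0,"ry":0,"rz":0,"dx":0,"dy":-0.8,"dz":0,"grip":0.7},
    {"rx":0,"ry":0,"rz":0,"dx":0,"dy":0,"dz":0,"grip":0.7},
    {"rx":0,"ry":0,"rz":0,"dx":0,"dy":0,"dz":0,"grip":0.7},
    {"rx":0,"ry":0,"rz":0,"dx":0,"dy":0,"dz":0,"grip":0.7},
  ],
)

```text
time_s: 38.82
position: [0.4988, 0.0796, 0.207]
orientation: [179.9, 0.0, 6.9]
contact_force: [-0.1, -0.2, 0.2]
opening: 0.06
```

Call:
play_rows(
  plan=[
    {"rx":0,"ry":0,"rz":0,"dx":-0.05,"dy":-1.48,"dz":1.5,"grip":0.7},
    {"rx":0,"ry":0,"rz":0,"dx":0,"dy":0,"dz":2.5,"grip":0.7},
    {"rx":0,"ry":0,"rz":0,"dx":0,"dy":0,"dz":2.5,"grip":0.7},
    {"rx":0,"ry":0,"rz":0,"dx":0,"dy":0,"dz":1.5,"grip":0.7},
    {"rx":0,"ry":0,"rz":0,"dx":0,"dy":0,"dz":0.7,"grip":0.7},
  ],
)

```text
time_s: 39.23
position: [0.495, 0.0939, 0.1179]
orientation: [179.9, 0.2, 6.9]
contact_force: [-1.4, 0.1, -0.1]
opening: 0.0598
```

Call:
play_rows(
  plan=[
    {"rx":0,"ry":0,"rz":0,"dx":0,"dy":0,"dz":0.2,"grip":0.7},
    {"rx":0,"ry":0,"rz":0,"dx":0,"dy":0,"dz":0.2,"grip":0.7},
    {"rx":0,"ry":0,"rz":0,"dx":0,"dy":0,"dz":0,"grip":0.7},
    {"rx":0,"ry":0,"rz":0,"dx":0,"dy":0,"dz":0,"grip":0.7},
  ],
)

```text
time_s: 39.57
position: [0.4965, 0.0967, 0.1172]
orientation: [-180.0, -0.1, 7.1]
contact_force: [-0.2, 0.1, -0.0]
opening: 0.0595
```

Call:
play_rows(
  plan=[
    {"rx":0,"ry":0,"rz":0,"dx":0,"dy":0,"dz":0,"grip":0.05},
    {"rx":0,"ry":0,"rz":0,"dx":0,"dy":0,"dz":0,"grip":0.05},
    {"rx":0,"ry":0,"rz":0,"dx":0,"dy":0,"dz":0,"grip":0.05},
    {"rx":0,"ry":0,"rz":0,"dx":0,"dy":0,"dz":0,"grip":0.05},
    {"rx":0,"ry":0,"rz":0,"dx":0,"dy":0,"dz":0,"grip":0.05},
  ],
  force=80,
)

```text
time_s: 39.98
position: [0.4962, 0.097, 0.1169]
orientation: [-180.0, -0.1, 7.1]
contact_force: [-0.9, 0.5, 2.4]
opening: 0.0106
```

Call:
play_rows(
  plan=[
    {"rx":0,"ry":0,"rz":0,"dx":0,"dy":0,"dz":0,"grip":0.05},
    {"rx":0,"ry":0,"rz":0,"dx":0,"dy":0,"dz":0,"grip":0.05},
    {"rx":0,"ry":0,"rz":0,"dx":0,"dy":0,"dz":0,"grip":0.05},
    {"rx":0,"ry":0,"rz":0,"dx":0,"dy":0,"dz":0,"grip":0.05},
    {"rx":0,"ry":0,"rz":0,"dx":0,"dy":0,"dz":0,"grip":0.05},
  ],
)

```text
time_s: 40.4
position: [0.4962, 0.097, 0.1169]
orientation: [-180.0, -0.1, 7.1]
contact_force: [-0.0, -0.7, 5.1]
opening: 0.0109
```

Call:
play_rows(
  plan=[
    {"rx":0,"ry":0,"rz":0,"dx":0,"dy":0,"dz":-0.5,"grip":0.05},
    {"rx":0,"ry":0,"rz":0,"dx":0,"dy":0,"dz":-0.7,"grip":0.05},
    {"rx":0,"ry":0,"rz":0,"dx":0,"dy":0,"dz":-0.7,"grip":0.05},
    {"rx":0,"ry":0,"rz":0,"dx":0,"dy":0,"dz":-0.7,"grip":0.05},
    {"rx":0,"ry":0,"rz":0,"dx":0,"dy":0,"dz":-0.6,"grip":0.05},
  ],
)

```text
time_s: 40.82
position: [0.4961, 0.097, 0.1487]
orientation: [-180.0, -0.1, 7.1]
contact_force: [5.0, 0.9, -9.0]
opening: 0.011
```

Call:
play_rows(
  plan=[
    {"rx":0,"ry":0,"rz":0,"dx":0,"dy":0,"dz":-0.4,"grip":0.05},
    {"rx":0,"ry":0,"rz":0,"dx":0,"dy":0,"dz":-0.4,"grip":0.05},
    {"rx":0,"ry":0,"rz":0,"dx":0,"dy":0,"dz":-0.25,"grip":0.05},
    {"rx":0,"ry":0,"rz":0,"dx":0,"dy":0,"dz":-0.25,"grip":0.05},
    {"rx":0,"ry":0,"rz":0,"dx":0,"dy":0,"dz":0,"grip":0.05},
  ],
)

```text
time_s: 41.23
position: [0.4961, 0.097, 0.1616]
orientation: [-180.0, -0.1, 7.1]
contact_force: [4.8, 1.4, -9.9]
opening: 0.0103
```

Call:
play_rows(
  plan=[
    {"rx":0,"ry":0,"rz":0,"dx":0,"dy":0,"dz":0,"grip":0.05},
    {"rx":0,"ry":0,"rz":0,"dx":0,"dy":0,"dz":0,"grip":0.05},
  ],
)

```text
time_s: 41.4
position: [0.4961, 0.097, 0.1613]
orientation: [-180.0, -0.1, 7.1]
contact_force: [5.1, 1.8, -10.2]
opening: 0.0107
```

Call:
play_rows(
  plan=[
    {"rx":0,"ry":0,"rz":0,"dx":0,"dy":0,"dz":0.2,"grip":0.05},
    {"rx":0,"ry":0,"rz":0,"dx":0,"dy":0,"dz":0.17,"grip":0.05},
    {"rx":0,"ry":0,"rz":0,"dx":0,"dy":0,"dz":0,"grip":0.05},
    {"rx":0,"ry":0,"rz":0,"dx":0,"dy":0,"dz":0,"grip":0.05},
  ],
)

```text
time_s: 41.73
position: [0.4961, 0.097, 0.1575]
orientation: [-180.0, -0.1, 7.1]
contact_force: [5.7, 1.0, -9.5]
opening: 0.0108
```

Call:
play_rows(
  plan=[
    {"rx":0,"ry":0,"rz":0,"dx":0,"dy":0,"dz":0,"grip":0.05},
    {"rx":0,"ry":0,"rz":0,"dx":0,"dy":0,"dz":0,"grip":0.05},
    {"rx":0,"ry":0,"rz":0,"dx":0,"dy":0,"dz":0,"grip":0.05},
    {"rx":0,"ry":0,"rz":0,"dx":0,"dy":0,"dz":0,"grip":0.05},
    {"rx":0,"ry":0,"rz":0,"dx":0,"dy":0,"dz":0,"grip":0.05},
  ],
)

```text
time_s: 42.15
position: [0.4961, 0.097, 0.1575]
orientation: [-180.0, -0.1, 7.1]
contact_force: [6.2, 2.5, -9.8]
opening: 0.0111
```

Call:
play_rows(
  plan=[
    {"rx":0,"ry":0,"rz":0,"dx":0,"dy":0,"dz":0,"grip":0.05},
    {"rx":0,"ry":0,"rz":0,"dx":0,"dy":0,"dz":0,"grip":0.05},
    {"rx":0,"ry":0,"rz":0,"dx":0,"dy":0,"dz":0,"grip":0.05},
    {"rx":0,"ry":0,"rz":0,"dx":0,"dy":0,"dz":0,"grip":0.05},
    {"rx":0,"ry":0,"rz":0,"dx":0,"dy":0,"dz":0,"grip":0.05},
  ],
)

```text
time_s: 42.57
position: [0.4961, 0.097, 0.1575]
orientation: [-180.0, -0.1, 7.1]
contact_force: [5.4, 1.1, -10.2]
opening: 0.0108
```

Call:
play_rows(
  plan=[
    {"rx":0,"ry":0,"rz":0,"dx":0,"dy":0,"dz":0,"grip":0.05},
    {"rx":0,"ry":0,"rz":0,"dx":0,"dy":0,"dz":0,"grip":0.05},
    {"rx":0,"ry":0,"rz":0,"dx":0,"dy":0,"dz":0,"grip":0.05},
    {"rx":0,"ry":0,"rz":0,"dx":0,"dy":0,"dz":0,"grip":0.05},
    {"rx":0,"ry":0,"rz":0,"dx":0,"dy":0,"dz":0,"grip":0.05},
  ],
)

```text
time_s: 42.98
position: [0.4961, 0.097, 0.1575]
orientation: [-180.0, -0.1, 7.1]
contact_force: [5.9, 2.1, -9.5]
opening: 0.0104
```

Call:
play_rows(
  plan=[
    {"rx":0,"ry":0,"rz":0,"dx":0,"dy":0,"dz":0,"grip":0.05},
    {"rx":0,"ry":0,"rz":0,"dx":0,"dy":0,"dz":0,"grip":0.05},
    {"rx":0,"ry":0,"rz":0,"dx":0,"dy":0,"dz":0,"grip":0.05},
    {"rx":0,"ry":0,"rz":0,"dx":0,"dy":0,"dz":0,"grip":0.05},
    {"rx":0,"ry":0,"rz":0,"dx":0,"dy":0,"dz":0,"grip":0.05},
  ],
)

```text
time_s: 43.4
position: [0.4961, 0.097, 0.1575]
orientation: [-180.0, -0.1, 7.1]
contact_force: [6.6, 1.3, -9.1]
opening: 0.0108
```

Call:
play_rows(
  plan=[
    {"rx":0,"ry":0,"rz":0,"dx":0,"dy":0,"dz":0,"grip":0.05},
    {"rx":0,"ry":0,"rz":0,"dx":0,"dy":0,"dz":0,"grip":0.05},
    {"rx":0,"ry":0,"rz":0,"dx":0,"dy":0,"dz":0,"grip":0.05},
    {"rx":0,"ry":0,"rz":0,"dx":0,"dy":0,"dz":0,"grip":0.05},
    {"rx":0,"ry":0,"rz":0,"dx":0,"dy":0,"dz":0,"grip":0.05},
  ],
)

```text
time_s: 43.82
position: [0.4961, 0.097, 0.1575]
orientation: [-180.0, -0.1, 7.1]
contact_force: [4.9, 1.4, -9.5]
opening: 0.0106
```

Call:
play_rows(
  plan=[
    {"rx":0,"ry":0,"rz":0,"dx":0,"dy":0,"dz":0,"grip":0.05},
    {"rx":0,"ry":0,"rz":0,"dx":0,"dy":0,"dz":0,"grip":0.05},
    {"rx":0,"ry":0,"rz":0,"dx":0,"dy":0,"dz":0,"grip":0.05},
  ],
)

```text
time_s: 44.07
position: [0.4961, 0.097, 0.1575]
orientation: [-180.0, -0.0, 7.1]
contact_force: [5.7, 1.8, -10.0]
opening: 0.0107
```

Call:
play_rows(
  plan=[
    {"rx":0,"ry":0,"rz":0,"dx":0,"dy":0,"dz":0.5,"grip":0.05},
    {"rx":0,"ry":0,"rz":0,"dx":0,"dy":0,"dz":0.8,"grip":0.05},
    {"rx":0,"ry":0,"rz":0,"dx":0,"dy":0,"dz":0.8,"grip":0.05},
    {"rx":0,"ry":0,"rz":0,"dx":0,"dy":0,"dz":0.8,"grip":0.05},
    {"rx":0,"ry":0,"rz":0,"dx":0,"dy":0,"dz":0.7,"grip":0.05},
  ],
)

```text
time_s: 44.48
position: [0.4961, 0.097, 0.121]
orientation: [-180.0, -0.0, 7.1]
contact_force: [4.3, -0.2, -4.6]
opening: 0.0107
```

Call:
play_rows(
  plan=[
    {"rx":0,"ry":0,"rz":0,"dx":0,"dy":0,"dz":0.4,"grip":0.05},
    {"rx":0,"ry":0,"rz":0,"dx":0,"dy":0,"dz":0.15,"grip":0.05},
    {"rx":0,"ry":0,"rz":0,"dx":0,"dy":0,"dz":0,"grip":0.05},
    {"rx":0,"ry":0,"rz":0,"dx":0,"dy":0,"dz":0,"grip":0.05},
  ],
)

```text
time_s: 44.82
position: [0.4961, 0.097, 0.1169]
orientation: [180.0, -0.1, 7.1]
contact_force: [2.9, -1.3, 3.0]
opening: 0.011
```

Call:
play_rows(
  plan=[
    {"rx":0,"ry":0,"rz":0,"dx":0,"dy":0,"dz":0,"grip":0.7},
    {"rx":0,"ry":0,"rz":0,"dx":0,"dy":0,"dz":0,"grip":0.7},
    {"rx":0,"ry":0,"rz":0,"dx":0,"dy":0,"dz":0,"grip":0.7},
    {"rx":0,"ry":0,"rz":0,"dx":0,"dy":0,"dz":0,"grip":0.7},
    {"rx":0,"ry":0,"rz":0,"dx":0,"dy":0,"dz":-1,"grip":0.7},
  ],
)

```text
time_s: 45.23
position: [0.4936, 0.0963, 0.1247]
orientation: [180.0, 0.3, 7.1]
contact_force: [-0.2, -0.5, -0.6]
opening: 0.0595
```

Call:
play_rows(
  plan=[
    {"rx":0,"ry":0,"rz":0,"dx":0,"dy":0,"dz":-3,"grip":1},
    {"rx":0,"ry":0,"rz":0,"dx":0,"dy":0,"dz":-3,"grip":1},
    {"rx":0,"ry":0,"rz":0,"dx":0,"dy":0,"dz":-2,"grip":1},
    {"rx":0,"ry":0,"rz":0,"dx":0,"dy":0,"dz":0,"grip":1},
    {"rx":0,"ry":0,"rz":0,"dx":0,"dy":0,"dz":0,"grip":1},
  ],
)

```text
time_s: 45.65
position: [0.4961, 0.097, 0.2077]
orientation: [180.0, -0.2, 7.1]
contact_force: [-0.2, -1.0, -0.6]
opening: 0.0852
```

Call:
play_rows(
  plan=[
    {"rx":0,"ry":0,"rz":0,"dx":1.34,"dy":2.9,"dz":0,"grip":1},
    {"rx":0,"ry":0,"rz":0,"dx":1.34,"dy":2.9,"dz":0,"grip":1},
    {"rx":0,"ry":0,"rz":0,"dx":1.34,"dy":2.9,"dz":0,"grip":1},
    {"rx":0,"ry":0,"rz":0,"dx":0,"dy":0,"dz":0,"grip":1},
    {"rx":0,"ry":0,"rz":0,"dx":0,"dy":0,"dz":0,"grip":1},
  ],
)

```text
time_s: 46.07
position: [0.5459, 0.0129, 0.2044]
orientation: [180.0, 0.2, 6.8]
contact_force: [-0.2, 0.6, 0.1]
opening: 0.0853
```

Call:
play_rows(
  plan=[
    {"rx":0,"ry":0,"rz":0,"dx":0,"dy":0,"dz":1.5,"grip":1},
    {"rx":0,"ry":0,"rz":0,"dx":0,"dy":0,"dz":2.5,"grip":1},
    {"rx":0,"ry":0,"rz":0,"dx":0,"dy":0,"dz":2.5,"grip":1},
    {"rx":0,"ry":0,"rz":0,"dx":0,"dy":0,"dz":1.5,"grip":1},
    {"rx":0,"ry":0,"rz":0,"dx":0,"dy":0,"dz":0,"grip":1},
  ],
)

```text
time_s: 46.48
position: [0.5423, 0.0167, 0.1224]
orientation: [-179.9, 0.6, 7.3]
contact_force: [-0.9, -0.3, 0.2]
opening: 0.0858
```

Call:
play_rows(
  plan=[
    {"rx":0,"ry":0,"rz":0,"dx":0,"dy":0,"dz":2,"grip":1},
    {"rx":0,"ry":0,"rz":0,"dx":0,"dy":0,"dz":2,"grip":1},
    {"rx":0,"ry":0,"rz":0,"dx":0,"dy":0,"dz":1.5,"grip":1},
    {"rx":0,"ry":0,"rz":0,"dx":0,"dy":0,"dz":0.8,"grip":1},
    {"rx":0,"ry":0,"rz":0,"dx":0,"dy":0,"dz":0,"grip":1},
  ],
)

```text
time_s: 46.9
position: [0.5451, 0.0164, 0.0622]
orientation: [-180.0, 0.2, 7.2]
contact_force: [-0.2, 0.3, -0.3]
opening: 0.0855
```

Call:
play_rows(
  plan=[
    {"rx":0,"ry":0,"rz":0,"dx":0,"dy":0,"dz":0,"grip":1},
    {"rx":0,"ry":0,"rz":0,"dx":0,"dy":0,"dz":0,"grip":1},
  ],
)

```text
time_s: 47.07
position: [0.5471, 0.0161, 0.0643]
orientation: [-180.0, -0.1, 7.1]
contact_force: [1.0, 0.1, 0.2]
opening: 0.0851
```

Call:
play_rows(
  plan=[
    {"rx":0,"ry":0,"rz":0,"dx":0,"dy":0,"dz":0.3,"grip":0.5},
    {"rx":0,"ry":0,"rz":0,"dx":0,"dy":0,"dz":0,"grip":0.5},
    {"rx":0,"ry":0,"rz":0,"dx":0,"dy":0,"dz":0,"grip":0.5},
    {"rx":0,"ry":0,"rz":0,"dx":0,"dy":0,"dz":0,"grip":0.5},
    {"rx":0,"ry":0,"rz":0,"dx":0,"dy":0,"dz":0,"grip":0.5},
  ],
)

```text
time_s: 47.48
position: [0.547, 0.0156, 0.0612]
orientation: [180.0, -0.1, 7.1]
contact_force: [-0.5, 0.2, 5.6]
opening: 0.0543
```

Call:
play_rows(
  plan=[
    {"rx":0,"ry":0,"rz":0,"dx":0,"dy":0,"dz":0,"grip":0.5},
    {"rx":0,"ry":0,"rz":0,"dx":0,"dy":0,"dz":0,"grip":0.5},
  ],
)

```text
time_s: 47.65
position: [0.547, 0.0156, 0.0612]
orientation: [180.0, -0.1, 7.1]
contact_force: [-0.6, -0.2, 5.9]
opening: 0.0543
```

Call:
play_rows(
  plan=[
    {"rx":0,"ry":0,"rz":0,"dx":0,"dy":0,"dz":-1,"grip":0.5},
    {"rx":0,"ry":0,"rz":0,"dx":0,"dy":0,"dz":-2,"grip":0.5},
    {"rx":0,"ry":0,"rz":0,"dx":0,"dy":0,"dz":-3,"grip":0.5},
    {"rx":0,"ry":0,"rz":0,"dx":0,"dy":0,"dz":-3,"grip":0.5},
    {"rx":0,"ry":0,"rz":0,"dx":0,"dy":0,"dz":-3,"grip":0.5},
  ],
)

```text
time_s: 48.07
position: [0.5453, 0.0153, 0.1811]
orientation: [-180.0, 0.1, 7.1]
contact_force: [1.0, -0.8, -2.3]
opening: 0.0543
```

Call:
play_rows(
  plan=[
    {"rx":0,"ry":0,"rz":0,"dx":0,"dy":0,"dz":-3,"grip":0.5},
    {"rx":0,"ry":0,"rz":0,"dx":0,"dy":0,"dz":-1,"grip":0.5},
    {"rx":0,"ry":0,"rz":0,"dx":0,"dy":0,"dz":0,"grip":0.5},
  ],
)

```text
time_s: 48.32
position: [0.5476, 0.0159, 0.2228]
orientation: [180.0, -0.3, 7.1]
contact_force: [0.8, 0.9, -3.3]
opening: 0.0544
```

Call:
play_rows(
  plan=[
    {"rx":0,"ry":0,"rz":0,"dx":0.3,"dy":-1.8,"dz":0,"grip":0.5},
    {"rx":0,"ry":0,"rz":0,"dx":0.55,"dy":-3,"dz":0,"grip":0.5},
    {"rx":0,"ry":0,"rz":0,"dx":0.55,"dy":-3,"dz":0,"grip":0.5},
    {"rx":0,"ry":0,"rz":0,"dx":0.55,"dy":-3,"dz":0,"grip":0.5},
    {"rx":0,"ry":0,"rz":0,"dx":0.55,"dy":-3,"dz":0,"grip":0.5},
  ],
)

```text
time_s: 48.73
position: [0.5525, 0.156, 0.2174]
orientation: [179.9, 0.3, 7.1]
contact_force: [0.6, -0.6, -2.9]
opening: 0.0545
```

Call:
play_rows(
  plan=[
    {"rx":0,"ry":0,"rz":0,"dx":0.55,"dy":-3,"dz":0,"grip":0.5},
    {"rx":0,"ry":0,"rz":0,"dx":0.55,"dy":-3,"dz":0,"grip":0.5},
    {"rx":0,"ry":0,"rz":0,"dx":0.55,"dy":-3,"dz":0,"grip":0.5},
    {"rx":0,"ry":0,"rz":0,"dx":0.55,"dy":-3,"dz":0,"grip":0.5},
    {"rx":0,"ry":0,"rz":0,"dx":0.55,"dy":-3,"dz":0,"grip":0.5},
  ],
)

```text
time_s: 49.15
position: [0.5614, 0.3081, 0.2168]
orientation: [179.8, 0.3, 7.1]
contact_force: [0.5, 0.8, -2.0]
opening: 0.0543
```

Call:
play_rows(
  plan=[
    {"rx":0,"ry":0,"rz":0,"dx":0.3,"dy":-3,"dz":0,"grip":0.5},
    {"rx":0,"ry":0,"rz":0,"dx":0,"dy":-0.7,"dz":0,"grip":0.5},
    {"rx":0,"ry":0,"rz":0,"dx":0,"dy":0,"dz":0,"grip":0.5},
    {"rx":0,"ry":0,"rz":0,"dx":0,"dy":0,"dz":0,"grip":0.5},
  ],
)

```text
time_s: 49.48
position: [0.5603, 0.3437, 0.2176]
orientation: [179.8, 0.2, 7.2]
contact_force: [-0.1, -1.3, -2.1]
opening: 0.0541
```

Call:
play_rows(
  plan=[
    {"rx":0,"ry":0,"rz":0,"dx":0,"dy":0,"dz":2,"grip":0.5},
    {"rx":0,"ry":0,"rz":0,"dx":0,"dy":0,"dz":3,"grip":0.5},
    {"rx":0,"ry":0,"rz":0,"dx":0,"dy":0,"dz":3,"grip":0.5},
    {"rx":0,"ry":0,"rz":0,"dx":0,"dy":0,"dz":3,"grip":0.5},
    {"rx":0,"ry":0,"rz":0,"dx":0,"dy":0,"dz":3,"grip":0.5},
  ],
)

```text
time_s: 49.9
position: [0.5622, 0.3409, 0.0781]
orientation: [179.8, 0.0, 6.9]
contact_force: [-0.4, 0.8, -2.3]
opening: 0.0543
```

Call:
play_rows(
  plan=[
    {"rx":0,"ry":0,"rz":0,"dx":0,"dy":0,"dz":2,"grip":0.5},
    {"rx":0,"ry":0,"rz":0,"dx":0,"dy":0,"dz":1,"grip":0.5},
    {"rx":0,"ry":0,"rz":0,"dx":0,"dy":0,"dz":0.5,"grip":0.5},
    {"rx":0,"ry":0,"rz":0,"dx":0,"dy":0,"dz":0,"grip":0.5},
    {"rx":0,"ry":0,"rz":0,"dx":0,"dy":0,"dz":0,"grip":0.5},
  ],
)

```text
time_s: 50.32
position: [0.5623, 0.3448, 0.0463]
orientation: [-180.0, -0.1, 7.0]
contact_force: [0.2, 0.6, -1.5]
opening: 0.0542
```

Call:
play_rows(
  plan=[
    {"rx":0,"ry":0,"rz":0,"dx":0,"dy":0,"dz":0.8,"grip":0.5},
    {"rx":0,"ry":0,"rz":0,"dx":0,"dy":0,"dz":0.8,"grip":0.5},
    {"rx":0,"ry":0,"rz":0,"dx":0,"dy":0,"dz":0.6,"grip":0.5},
    {"rx":0,"ry":0,"rz":0,"dx":0,"dy":0,"dz":0.3,"grip":0.5},
    {"rx":0,"ry":0,"rz":0,"dx":0,"dy":0,"dz":0.2,"grip":0.5},
  ],
)

```text
time_s: 50.73
position: [0.5607, 0.3444, 0.0182]
orientation: [179.9, 0.1, 7.1]
contact_force: [-3.9, -4.1, 10.7]
opening: 0.0543
```

Call:
play_rows(
  plan=[
    {"rx":0,"ry":0,"rz":0,"dx":0,"dy":0,"dz":0,"grip":0.5},
    {"rx":0,"ry":0,"rz":0,"dx":0,"dy":0,"dz":0,"grip":0.5},
  ],
)

```text
time_s: 50.9
position: [0.5612, 0.3451, 0.0183]
orientation: [-180.0, -0.0, 7.1]
contact_force: [-0.8, 0.1, -0.8]
opening: 0.0544
```

Call:
play_rows(
  plan=[
    {"rx":0,"ry":0,"rz":0,"dx":0,"dy":0,"dz":0,"grip":1},
    {"rx":0,"ry":0,"rz":0,"dx":0,"dy":0,"dz":0,"grip":1},
    {"rx":0,"ry":0,"rz":0,"dx":0,"dy":0,"dz":0,"grip":1},
    {"rx":0,"ry":0,"rz":0,"dx":0,"dy":0,"dz":0,"grip":1},
    {"rx":0,"ry":0,"rz":0,"dx":0,"dy":0,"dz":-1,"grip":1},
  ],
)

```text
time_s: 51.32
position: [0.5601, 0.344, 0.0267]
orientation: [179.9, 0.2, 7.1]
contact_force: [-0.6, -0.2, -1.3]
opening: 0.0853
```

Call:
play_rows(
  plan=[
    {"rx":0,"ry":0,"rz":0,"dx":0,"dy":0,"dz":-3,"grip":1},
    {"rx":0,"ry":0,"rz":0,"dx":0,"dy":0,"dz":-4,"grip":1},
    {"rx":0,"ry":0,"rz":0,"dx":0,"dy":0,"dz":-4,"grip":1},
    {"rx":0,"ry":0,"rz":0,"dx":0,"dy":0,"dz":-4,"grip":1},
    {"rx":0,"ry":0,"rz":0,"dx":0,"dy":0,"dz":-3,"grip":1},
  ],
)

```text
time_s: 51.73
position: [0.5618, 0.3459, 0.2132]
orientation: [-179.8, -0.3, 7.1]
contact_force: [0.7, 0.7, 0.0]
opening: 0.0853
```

Call:
play_rows(
  plan=[
    {"rx":0,"ry":0,"rz":0,"dx":0.2,"dy":2,"dz":0,"grip":1},
    {"rx":0,"ry":0,"rz":0,"dx":0.2,"dy":3,"dz":0,"grip":1},
    {"rx":0,"ry":0,"rz":0,"dx":0.2,"dy":3,"dz":0,"grip":1},
    {"rx":0,"ry":0,"rz":0,"dx":0.2,"dy":3,"dz":0,"grip":1},
    {"rx":0,"ry":0,"rz":0,"dx":0.2,"dy":3,"dz":0,"grip":1},
  ],
)

```text
time_s: 52.15
position: [0.5885, 0.206, 0.2092]
orientation: [-180.0, -0.1, 7.1]
contact_force: [-0.3, 0.5, 0.1]
opening: 0.0856
```

Call:
play_rows(
  plan=[
    {"rx":0,"ry":0,"rz":0,"dx":0.2,"dy":3,"dz":0,"grip":1},
    {"rx":0,"ry":0,"rz":0,"dx":0.2,"dy":3,"dz":0,"grip":1},
    {"rx":0,"ry":0,"rz":0,"dx":0.2,"dy":3,"dz":0,"grip":1},
    {"rx":0,"ry":0,"rz":0,"dx":0.2,"dy":3,"dz":0,"grip":1},
    {"rx":0,"ry":0,"rz":0,"dx":0.2,"dy":3,"dz":0,"grip":1},
  ],
)

```text
time_s: 52.57
position: [0.6171, 0.0582, 0.2092]
orientation: [180.0, -0.1, 7.1]
contact_force: [-0.1, -0.1, -0.7]
opening: 0.0857
```

Call:
play_rows(
  plan=[
    {"rx":0,"ry":0,"rz":0,"dx":0.2,"dy":3,"dz":0,"grip":1},
    {"rx":0,"ry":0,"rz":0,"dx":0.2,"dy":3,"dz":0,"grip":1},
    {"rx":0,"ry":0,"rz":0,"dx":0,"dy":1.5,"dz":0,"grip":1},
    {"rx":0,"ry":0,"rz":0,"dx":0,"dy":0,"dz":0,"grip":1},
    {"rx":0,"ry":0,"rz":0,"dx":0,"dy":0,"dz":0,"grip":1},
  ],
)

```text
time_s: 52.98
position: [0.63, -0.0142, 0.2085]
orientation: [-179.9, -0.0, 7.0]
contact_force: [0.4, 0.4, -0.0]
opening: 0.0854
```

```bash
python3 - <<'E'
from caps import *
print(state()['position'])
D=shot('side')
for n,x,y,z in(('stdN',.562,.345,.053),('std0',.6317,-.0201,.096)):
    r=cap(D,'side',x,y,z)
    if r: print(n,r[0].round(1),r[1],r[3],'ell',atz(D,r[0],z).round(4)[:2])
    for q in tip_of('side',n.replace('N','2')+'_mid')[:3]: print(round(q['conf'],2),np.round(q['centre'],1),atz(D,q['centre'],.082 if n=='std0' else .039).round(4))
E
```

```text
[ 0.62998571 -0.01421705  0.20848451]
stdN [362.4 228.8] 394 [21.3 23.3] ell [0.5616 0.3438]
0.56 [363.5 225.9] [0.5699 0.3414 0.039 ]
std0 [222.6 220.1] 498 [30.7 31.7] ell [ 0.6379 -0.0273]
0.91 [300.8 331.2] [0.333  0.1767 0.082 ]
0.74 [367.5 356.1] [0.2716 0.3423 0.082 ]
0.7 [397.8 331.9] [0.3232 0.4161 0.082 ]
```

Call:
play_rows(
  plan=[
    {"rx":0,"ry":0,"rz":0,"dx":0.1,"dy":0.6,"dz":2,"grip":1},
    {"rx":0,"ry":0,"rz":0,"dx":0,"dy":0,"dz":3,"grip":1},
    {"rx":0,"ry":0,"rz":0,"dx":0,"dy":0,"dz":3,"grip":1},
    {"rx":0,"ry":0,"rz":0,"dx":0,"dy":0,"dz":3,"grip":1},
    {"rx":0,"ry":0,"rz":0,"dx":0,"dy":0,"dz":2,"grip":1},
  ],
)

```text
time_s: 53.55
position: [0.6303, -0.0178, 0.0756]
orientation: [-179.9, 0.2, 7.3]
contact_force: [-0.4, 0.3, 0.6]
opening: 0.0853
```

Call:
play_rows(
  plan=[
    {"rx":0,"ry":0,"rz":0,"dx":0,"dy":0,"dz":1.2,"grip":1},
    {"rx":0,"ry":0,"rz":0,"dx":0,"dy":0,"dz":0.5,"grip":1},
    {"rx":0,"ry":0,"rz":0,"dx":0,"dy":0,"dz":0,"grip":1},
    {"rx":0,"ry":0,"rz":0,"dx":0,"dy":0,"dz":0,"grip":1},
  ],
)

```text
time_s: 53.88
position: [0.6329, -0.0192, 0.0623]
orientation: [-180.0, -0.1, 7.2]
contact_force: [0.3, 0.0, 0.8]
opening: 0.0856
```

Call:
play_rows(
  plan=[
    {"rx":0,"ry":0,"rz":0,"dx":0,"dy":0,"dz":0,"grip":0.5},
    {"rx":0,"ry":0,"rz":0,"dx":0,"dy":0,"dz":0,"grip":0.5},
    {"rx":0,"ry":0,"rz":0,"dx":0,"dy":0,"dz":0,"grip":0.5},
    {"rx":0,"ry":0,"rz":0,"dx":0,"dy":0,"dz":0,"grip":0.5},
    {"rx":0,"ry":0,"rz":0,"dx":0,"dy":0,"dz":0,"grip":0.5},
  ],
)

```text
time_s: 54.3
position: [0.6327, -0.02, 0.0629]
orientation: [180.0, -0.1, 7.1]
contact_force: [-1.7, 0.0, 5.8]
opening: 0.0543
```

Call:
play_rows(
  plan=[
    {"rx":0,"ry":0,"rz":0,"dx":0,"dy":0,"dz":0,"grip":0.5},
    {"rx":0,"ry":0,"rz":0,"dx":0,"dy":0,"dz":0,"grip":0.5},
  ],
)

```text
time_s: 54.47
position: [0.6326, -0.0201, 0.0629]
orientation: [180.0, -0.1, 7.1]
contact_force: [-1.9, -0.1, 5.9]
opening: 0.0543
```

Call:
play_rows(
  plan=[
    {"rx":0,"ry":0,"rz":0,"dx":0,"dy":0,"dz":-1,"grip":0.5},
    {"rx":0,"ry":0,"rz":0,"dx":0,"dy":0,"dz":-2,"grip":0.5},
    {"rx":0,"ry":0,"rz":0,"dx":0,"dy":0,"dz":-3,"grip":0.5},
    {"rx":0,"ry":0,"rz":0,"dx":0,"dy":0,"dz":-4,"grip":0.5},
    {"rx":0,"ry":0,"rz":0,"dx":0,"dy":0,"dz":-4,"grip":0.5},
  ],
)

```text
time_s: 54.88
position: [0.6307, -0.0204, 0.2018]
orientation: [-180.0, 0.2, 7.1]
contact_force: [1.7, 0.1, -2.3]
opening: 0.0544
```

Call:
play_rows(
  plan=[
    {"rx":0,"ry":0,"rz":0,"dx":0,"dy":0,"dz":-2.2,"grip":0.5},
    {"rx":0,"ry":0,"rz":0,"dx":-0.6,"dy":-1.5,"dz":0,"grip":0.5},
    {"rx":0,"ry":0,"rz":0,"dx":-1.05,"dy":-3,"dz":0,"grip":0.5},
    {"rx":0,"ry":0,"rz":0,"dx":-1.05,"dy":-3,"dz":0,"grip":0.5},
    {"rx":0,"ry":0,"rz":0,"dx":-1.05,"dy":-3,"dz":0,"grip":0.5},
  ],
)

```text
time_s: 55.3
position: [0.5795, 0.0805, 0.222]
orientation: [-180.0, 0.2, 7.1]
contact_force: [1.1, 1.2, -1.9]
opening: 0.0543
```

Call:
play_rows(
  plan=[
    {"rx":0,"ry":0,"rz":0,"dx":-1.05,"dy":-3,"dz":0,"grip":0.5},
    {"rx":0,"ry":0,"rz":0,"dx":-1.05,"dy":-3,"dz":0,"grip":0.5},
    {"rx":0,"ry":0,"rz":0,"dx":-1.05,"dy":-3,"dz":0,"grip":0.5},
    {"rx":0,"ry":0,"rz":0,"dx":-1.05,"dy":-3,"dz":0,"grip":0.5},
    {"rx":0,"ry":0,"rz":0,"dx":-1.05,"dy":-3,"dz":0,"grip":0.5},
  ],
)

```text
time_s: 55.72
position: [0.5086, 0.2229, 0.222]
orientation: [180.0, 0.2, 7.1]
contact_force: [0.7, 0.3, -1.7]
opening: 0.0543
```

Call:
play_rows(
  plan=[
    {"rx":0,"ry":0,"rz":0,"dx":-1.05,"dy":-3,"dz":0,"grip":0.5},
    {"rx":0,"ry":0,"rz":0,"dx":-1.05,"dy":-3,"dz":0,"grip":0.5},
    {"rx":0,"ry":0,"rz":0,"dx":-1.05,"dy":-3,"dz":0,"grip":0.5},
    {"rx":0,"ry":0,"rz":0,"dx":-0.4,"dy":-2.7,"dz":0,"grip":0.5},
    {"rx":0,"ry":0,"rz":0,"dx":0,"dy":0,"dz":0,"grip":0.5},
  ],
)

```text
time_s: 56.13
position: [0.4552, 0.3413, 0.2229]
orientation: [-179.6, 0.2, 7.8]
contact_force: [0.0, 2.1, -2.7]
opening: 0.0543
```

Call:
play_rows(
  plan=[
    {"rx":0,"ry":0,"rz":0,"dx":0,"dy":0,"dz":0,"grip":0.5},
    {"rx":0,"ry":0,"rz":0,"dx":0,"dy":0,"dz":0,"grip":0.5},
  ],
)

```text
time_s: 56.3
position: [0.4607, 0.3323, 0.2221]
orientation: [179.9, 0.1, 7.1]
contact_force: [0.1, -0.2, -2.9]
opening: 0.0542
```

Call:
play_rows(
  plan=[
    {"rx":0,"ry":0,"rz":0,"dx":0,"dy":0,"dz":2,"grip":0.5},
    {"rx":0,"ry":0,"rz":0,"dx":0,"dy":0,"dz":3,"grip":0.5},
    {"rx":0,"ry":0,"rz":0,"dx":0,"dy":0,"dz":3,"grip":0.5},
    {"rx":0,"ry":0,"rz":0,"dx":0,"dy":0,"dz":3,"grip":0.5},
    {"rx":0,"ry":0,"rz":0,"dx":0,"dy":0,"dz":3,"grip":0.5},
  ],
)

```text
time_s: 56.72
position: [0.4623, 0.331, 0.0816]
orientation: [179.9, -0.0, 6.9]
contact_force: [0.4, -0.4, -2.1]
opening: 0.054
```

Call:
play_rows(
  plan=[
    {"rx":0,"ry":0,"rz":0,"dx":0,"dy":0,"dz":2,"grip":0.5},
    {"rx":0,"ry":0,"rz":0,"dx":0,"dy":0,"dz":1.2,"grip":0.5},
    {"rx":0,"ry":0,"rz":0,"dx":0,"dy":0,"dz":0.8,"grip":0.5},
    {"rx":0,"ry":0,"rz":0,"dx":0,"dy":0,"dz":0.5,"grip":0.5},
    {"rx":0,"ry":0,"rz":0,"dx":0,"dy":0,"dz":0,"grip":0.5},
  ],
)

```text
time_s: 57.13
position: [0.4617, 0.3331, 0.038]
orientation: [180.0, 0.0, 7.1]
contact_force: [0.6, -0.2, -3.7]
opening: 0.054
```

Call:
play_rows(
  plan=[
    {"rx":0,"ry":0,"rz":0,"dx":0,"dy":0,"dz":0,"grip":0.5},
    {"rx":0,"ry":0,"rz":0,"dx":0,"dy":0,"dz":0,"grip":0.5},
  ],
)

```text
time_s: 57.3
position: [0.4621, 0.3341, 0.0394]
orientation: [-179.9, -0.1, 7.1]
contact_force: [0.3, 0.6, -1.2]
opening: 0.0542
```

Call:
play_rows(
  plan=[
    {"rx":0,"ry":0,"rz":0,"dx":0,"dy":0,"dz":0.6,"grip":0.5},
    {"rx":0,"ry":0,"rz":0,"dx":0,"dy":0,"dz":0.5,"grip":0.5},
    {"rx":0,"ry":0,"rz":0,"dx":0,"dy":0,"dz":0.4,"grip":0.5},
    {"rx":0,"ry":0,"rz":0,"dx":0,"dy":0,"dz":0.3,"grip":0.5},
    {"rx":0,"ry":0,"rz":0,"dx":0,"dy":0,"dz":0.15,"grip":0.5},
  ],
)

```text
time_s: 57.72
position: [0.4611, 0.3332, 0.0198]
orientation: [179.9, 0.0, 7.1]
contact_force: [-4.0, -3.5, 19.3]
opening: 0.0543
```

Call:
play_rows(
  plan=[
    {"rx":0,"ry":0,"rz":0,"dx":0,"dy":0,"dz":0,"grip":0.5},
    {"rx":0,"ry":0,"rz":0,"dx":0,"dy":0,"dz":0,"grip":0.5},
  ],
)

```text
time_s: 57.88
position: [0.4611, 0.3332, 0.0199]
orientation: [179.9, -0.0, 7.1]
contact_force: [-1.7, -3.1, 8.3]
opening: 0.0544
```

On the mat. Release, rise and retreat, then a final look.

Call:
play_rows(
  plan=[
    {"rx":0,"ry":0,"rz":0,"dx":0,"dy":0,"dz":0,"grip":1},
    {"rx":0,"ry":0,"rz":0,"dx":0,"dy":0,"dz":0,"grip":1},
    {"rx":0,"ry":0,"rz":0,"dx":0,"dy":0,"dz":0,"grip":1},
    {"rx":0,"ry":0,"rz":0,"dx":0,"dy":0,"dz":0,"grip":1},
    {"rx":0,"ry":0,"rz":0,"dx":0,"dy":0,"dz":-1,"grip":1},
  ],
)

```text
time_s: 58.3
position: [0.4604, 0.3326, 0.0273]
orientation: [179.9, 0.2, 7.1]
contact_force: [0.1, -0.2, 0.1]
opening: 0.0853
```

Call:
play_rows(
  plan=[
    {"rx":0,"ry":0,"rz":0,"dx":0,"dy":0,"dz":-3,"grip":1},
    {"rx":0,"ry":0,"rz":0,"dx":0,"dy":0,"dz":-4,"grip":1},
    {"rx":0,"ry":0,"rz":0,"dx":0,"dy":0,"dz":-4,"grip":1},
    {"rx":0,"ry":0,"rz":0,"dx":0,"dy":0,"dz":-4,"grip":1},
    {"rx":0,"ry":0,"rz":0,"dx":0,"dy":0,"dz":-3,"grip":1},
  ],
)

```text
time_s: 58.72
position: [0.4617, 0.3344, 0.2129]
orientation: [-179.8, -0.2, 7.1]
contact_force: [0.1, 1.0, 0.1]
opening: 0.0853
```

Call:
play_rows(
  plan=[
    {"rx":0,"ry":0,"rz":0,"dx":0.2,"dy":2,"dz":-1,"grip":1},
    {"rx":0,"ry":0,"rz":0,"dx":0.2,"dy":3,"dz":0,"grip":1},
    {"rx":0,"ry":0,"rz":0,"dx":0.2,"dy":3,"dz":0,"grip":1},
    {"rx":0,"ry":0,"rz":0,"dx":0.2,"dy":3,"dz":0,"grip":1},
    {"rx":0,"ry":0,"rz":0,"dx":0.2,"dy":3,"dz":0,"grip":1},
  ],
)

```text
time_s: 59.13
position: [0.4886, 0.1945, 0.2195]
orientation: [-180.0, -0.1, 7.1]
contact_force: [0.1, -0.4, 1.0]
opening: 0.0856
```

Call:
play_rows(
  plan=[
    {"rx":0,"ry":0,"rz":0,"dx":0.2,"dy":3,"dz":0,"grip":1},
    {"rx":0,"ry":0,"rz":0,"dx":0.2,"dy":3,"dz":0,"grip":1},
    {"rx":0,"ry":0,"rz":0,"dx":0.2,"dy":3,"dz":0,"grip":1},
    {"rx":0,"ry":0,"rz":0,"dx":0.2,"dy":3,"dz":0,"grip":1},
    {"rx":0,"ry":0,"rz":0,"dx":0.2,"dy":3,"dz":0,"grip":1},
  ],
)

```text
time_s: 59.55
position: [0.517, 0.0468, 0.2194]
orientation: [180.0, -0.0, 7.1]
contact_force: [0.9, 0.7, -0.2]
opening: 0.0851
```

Call:
play_rows(
  plan=[
    {"rx":0,"ry":0,"rz":0,"dx":0.2,"dy":3,"dz":0,"grip":1},
    {"rx":0,"ry":0,"rz":0,"dx":0.2,"dy":3,"dz":0,"grip":1},
    {"rx":0,"ry":0,"rz":0,"dx":0.2,"dy":3,"dz":0,"grip":1},
    {"rx":0,"ry":0,"rz":0,"dx":0,"dy":1.5,"dz":0,"grip":1},
    {"rx":0,"ry":0,"rz":0,"dx":0,"dy":0,"dz":0,"grip":1},
  ],
)

```text
time_s: 59.97
position: [0.5362, -0.061, 0.2187]
orientation: [179.8, 0.0, 6.6]
contact_force: [-0.1, -0.7, -0.2]
opening: 0.0854
```

```bash
python3 - <<'E'
from caps import *
print(state()['position'],state()['time_s'])
D=shot('side','fin',scale=1.4)
for n,x,y,z in(('stdN',.562,.344,.053),('std0',.461,.333,.053)):
    for c in('side','top'):
        E=D if c=='side' else shot('top')
        r=cap(E,c,x,y,z); print(c,n,r[0].round(1),r[1],r[3],atz(E,r[0],z).round(4)[:2])
E
```

```text
[ 0.53615244 -0.06096569  0.21867582] 59.9667
side stdN [362.5 228.7] 387 [21.3 23.3] [0.5616 0.3439]
top stdN [194.4 162.5] 219 [15.5 16.1] [0.5599 0.3403]
side std0 [360.3 272. ] 423 [21.6 23.1] [0.4626 0.3293]
top std0 [223.3 165.2] 224 [15.4 16.8] [0.46   0.3255]
```

View pics/fin.png

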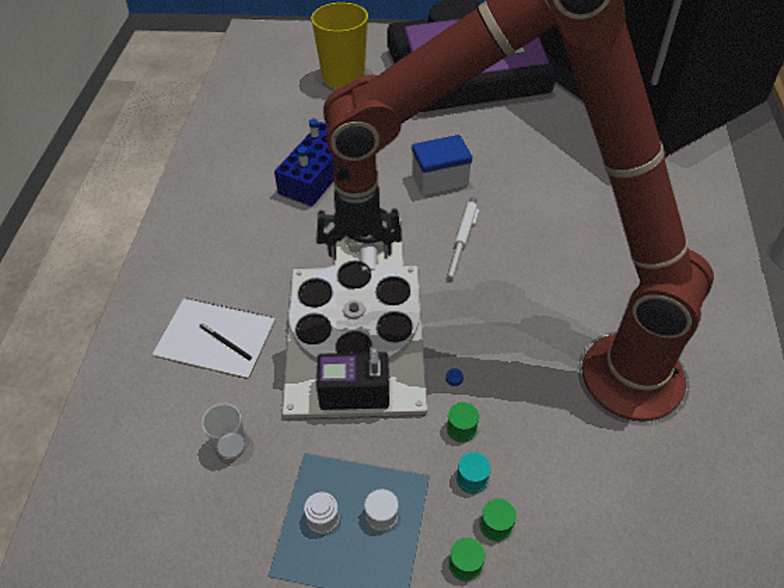

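```bash
python3 -c "
from workcell import *
print(sign_off())"
```

```text
the job is handed in; nothing more can be done
None
```

I ran the full check at about 60 s on the robot's clock and handed it in. Two standards were present: the flat-capped zero and one with a stepped cap. I didn't settle whether the stepped one is std2 or std3; with only two standards the order is the same.

- **Loading and turning:** Both standards went upright into adjacent seats. The handwheel brought the zero before the window, and two full turns brought the stepped one. The camera showed the seats within about 0.6 px of a square position each time; I estimate the second was about 0.2° past square.
- **Reading:** The slide was held 40.8 mm up for the zero and 40.6 mm for the stepped one, each for more than 2 s at 9 to 10 N, then lowered back in and released. The second draw first rose to about 44 mm, below the 50 line, and I lowered it before holding. These heights come from the arm's position, because the blade lines could not be read in the pictures.
- **Last look:** Both standards stand upright on the mat at about (0.462, 0.329) and (0.562, 0.344). The slide looks fully in, the gripper is open and clear of everything, and the other objects look unmoved.
- **Disagreements:** The two cameras differ by 2 to 4 mm. I relied on the side camera, which matched the arm's own position. The zero stands about 4 mm in y from where the gripper let go of it, which is harmless on the mat.

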